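# Mark the bin bracket's last screw hole with the automatic punch

### The job

The steel bin bracket on the plywood board still has one empty screw hole: take the automatic punch out of the wooden tool block, set its point on the wood in that hole and press it straight down only until it snaps, then let up at once, so that its barrel is never forced down on the bracket and no stray mark is made anywhere else. Then put the punch back in its hole in the block, hanging upright on its collar, without letting it drop. Leave the wrench, the plunger cup and the storage box where they are.

Things in the scene. Friction and masses are not known exactly. Their poses are not given: they have to be found in the camera images.
- punch: automatic centre punch of steel, 129 mm long, 0.17 kg, standing point down in the tool block, hung by its collar. Origin: on its axis at the underside of the collar (26 mm across, 5 mm thick); z runs up the axis to the cap. Above the collar a knurled round grip, 14 mm across, from z = 5 to 58 mm, then a cap 17 mm across up to 72 mm. Below: barrel 12 mm across to z = -22 mm, then sleeve and nose
- punch_point (a point): fixed point on the punch's axis, 57 mm below its origin: where the point stands with the sleeve at mid setting. The sleeve (10.4 mm across) may have been screwed in or out by up to 4 mm, not known beforehand, so the real point stands 53 to 61 mm below the origin. The nose, 4 mm across with a tapered point, stands 11 mm out of the sleeve's end
- punch_trip (a joint): striker inside the punch: 0 = cocked, 0.0033 m = snapped (as long as the nose is kept pressed), 0 again when let up. The nose begins to give at 2.5 N, stiffens by 2.5 N per mm, and snaps at about 13 N after 5 to 6 mm of hand travel: the push falls at once to about 6 N. Pressed on, with the point on the wood in the bracket's hole, the sleeve's end meets the bracket some 1.5 to 2 mm further down
- block: wooden tool block 56 x 120 x 78 mm (x, y, z), fixed on the mat; origin: centre of its underside, z up. Besides the punch it carries a bradawl with a dark wooden handle (24 mm across, 50 mm high above the block) at y = +31 mm
- block_hole (a point): centre of the mouth of the punch's hole in the block's top, 78 mm above the block's underside, at y = -29 mm of the block; the hole is 19 mm across and 72 mm deep. At rest the punch's origin lies here
- board: plywood board 200 x 160 x 18 mm, fixed on the mat, under the bracket; origin: centre of its underside
- bracket: steel bin bracket, fixed on the board: flat foot 70 x 110 x 3 mm (x, y, z) with an upright flange 45 mm high along its -x edge. Origin: centre of the foot's underside, on the board's top. Its foot has two screw places 68 mm apart along y: the one at y = -34 mm is taken by a brass screw, the one at y = +34 mm is the empty hole
- hole (a point): centre of the empty screw hole, at the level of the foot's top, 3 mm above the wood: x = +10 mm, y = +34 mm of the bracket; the hole is 6 mm across and goes right through the foot, the wood shows in it
- wrench: orange pipe wrench with black plastic grips, about 260 mm long, lying loose on the mat; bystander
- plunger_cup: white plunger cup, 128 mm across and 97 mm high, loose on the mat; bystander
- storage_box: small clear storage box with closed lid and grey snap latches, 136 x 207 x 82 mm, loose on the mat; bystander

How it is judged:
By the outcome, as a careful person would: the job done as asked, in the order asked, and still so for the second after the job is handed in, with the robot touching nothing.
It also fails if it takes over 67 s, if anything falls off the work surface, if the arm or the gripper's body presses on something with over 40 N, if the wrist force passes 120 N, or if a joint passes its speed limit or range.

### The arm

A 6-joint arm with a two-finger parallel gripper is mounted at the origin on the work surface. World frame = base frame: x ahead of the robot, y to its left, z up, the work surface at z = 0. Lengths are in m, angles in rad, forces in N, time in s.
With the tool pointing down it reaches from about 0.3 to 0.775 m from the base axis. Payload 14.6 kg.
Tool frame: the origin (TCP) lies on the mounting face of the last link; the fingertips stand 173 mm ahead of it and the grasp point (between the pads) lies 155 mm ahead of it; z points along the fingers, y is the direction in which the jaws open and shut (so a half turn about z gives the same grasp; the last joint's range is limited). The gripper opens to 85 mm and grips with 20 to 120 N. Pads are 22 mm wide; open, the fingers measure 114 mm over their backs; the gripper's body (76 mm by 85 mm) begins 54 mm behind the grasp point. The pads swing forward as they close: fully open they stand 13 mm farther back than shut.
Start: joints at [-1.389, 0.3, 1.521, -0, 1.321, -0.067], TCP at [0.135, -0.533, 0.405] pointing down, gripper open.
Joint ranges: [-3.03, 3.03], [-0.79, 2.21], [0.23, 2.52], [-1.04, 4.18], [0, 3.07], [-2.55, 2.55]. Speed limits (rad/s): [2.22, 2.22, 2.57, 3.14, 3.14, 3.14].

### API

Orientations are given as a unit quaternion [w, x, y, z].
In Python, from workcell import robot gives the robot as it stands.
- The arm moves only by the tool apply_moves, never from a script. Its argument "targets" is a list of rows, each an object with "travel": the shift along the tool's x, y, z in m, a list of three; "spin": the turn about the tool's z in rad; "jaw": the closure in counts, from 0 (fully open) to 255 (shut). A call has 1 to 20 rows; each row shifts and turns the commanded pose from where the row before left it, along the tool's axes as they then stand; what a row does not reach is not made up. A row lasts 1/12 s, in which the tool goes at most 41.7 mm and 7.16 degrees, less where a joint would pass 70% of its speed; a pose out of reach is approached as far as the arm can. A call is refused whole if a number of a shift passes 0.0417 or a number of a turn 0.125, either way. A call with a gripper value outside its range is refused whole. The fingers move at their own pace and stop on an object; "newtons" is the grip in N (left out, the last holds). Time passes only in rows, so rows that do not move let the fingers close. It gives the time, the measured TCP pose, the force and the opening at its end, in the units of the state.
- robot.state(): the state, without advancing time (a new reading comes with each control period).
- robot.snapshot(name): name is "scene" or "top"; returns a dict with "color" (400x640x3 uint8, red, green, blue), "fov_y" (degrees; the focal length in pixels is half the picture's height over the tangent of half this angle, whatever the lens; pixels are square), "cx", "cy" (the principal point, pixels), "origin" and "orientation" of the camera in the world. Camera axes: x right, y up, looking along -z (the intrinsics and any distortion apply to the point x, -y, -z); pixel columns grow to the right and rows downward; lengths in m; the calibration is good to about 2 mm. A picture is of the moment at which its call begins. There is no depth.
- robot.job_done(): hands the job in, once; it reports no verdict.
The state is a dict: "time_s": time; "joints": joint angles; "joint_vel": joint speeds; "joint_efforts": joint torques, N m; "eef_pos": TCP position; "eef_rot": TCP orientation; "wrist_force": force on the tool from outside, world axes, zero at the start; "ft_torque": the same for the moment, N m; "opening": finger opening in m.
Only numpy, scipy, OpenCV 4.12 (cv2) and the standard library are available. Lean on these libraries where they do the work, as an engineer would, in place of code of your own. Each camera call takes 0.05 s, during which the arm holds its last target.

## Working session

There is one attempt and no reset: what is moved stays moved. The work goes in short steps, Python scripts to look and compute and a tool call to move; the robot and the scene stay as the last step left them, time stands still between calls to the robot, and variables do not carry over. Pictures are saved under pics/ and viewed, and the job is handed in when it is done.

Besides the shell and the picture viewer there is one more tool, called after ">>>" as name(argument=value, ...) on one line, values as JSON. apply_moves: Moves the arm, as the interface text tells. Its arguments: {"type":"object","properties":{"targets":{"type":"array","items":{"type":"object","properties":{"travel":{"type":"array","items":{"type":"number"}},"spin":{"type":"number"},"jaw":{"type":"number"}}}},"newtons":{"type":"number"}},"required":["targets"]}

```bash
ls; mkdir -p pics
python3 - <<'E'
from workcell import robot
import cv2
s=robot.state(); print(s)
for n in("scene","top"):
    r=robot.snapshot(n); print(n,{k:v for k,v in r.items() if k!="color"})
    cv2.imwrite(f"pics/{n}0.png",r["color"][:,:,::-1])
E
```

```text
pics
{'time_s': 0.0, 'joints': array([-1.38860006e+00,  3.00483197e-01,  1.52157164e+00, -1.25776994e-06,
        1.32067399e+00, -6.65861495e-02]), 'joint_vel': array([ 0.00061191, -0.00022213,  0.00062341,  0.00067021, -0.00101684,
        0.00089348]), 'joint_efforts': array([-4.17250185e-04, -5.43498051e+01, -3.61791873e+01, -9.78546132e-05,
        4.03125276e-03,  2.99715077e-05]), 'eef_pos': array([ 0.13542286, -0.53303985,  0.40411855]), 'eef_rot': array([-5.67106329e-04,  9.92273205e-01,  1.24070804e-01, -3.34284223e-05]), 'wrist_force': array([-0.08376366,  0.91101097,  0.07398286]), 'ft_torque': array([ 0.04556051,  0.03163845, -0.00359645]), 'opening': 0.08577532990938298}
scene {'fov_y': 51.11473100230084, 'cx': 322.3945014029722, 'cy': 198.61379690689995, 'origin': array([1.04353253, 0.35448916, 0.73362137]), 'orientation': array([0.33039203, 0.14164763, 0.35721702, 0.86207486])}
top {'fov_y': 52.95842305744879, 'cx': 317.81899001393805, 'cy': 202.85377823469486, 'origin': array([ 0.46181025, -0.14775141,  1.21388252]), 'orientation': array([ 0.70567589,  0.05650371, -0.04029931, -0.70512753])}
```

View pics/scene0.png

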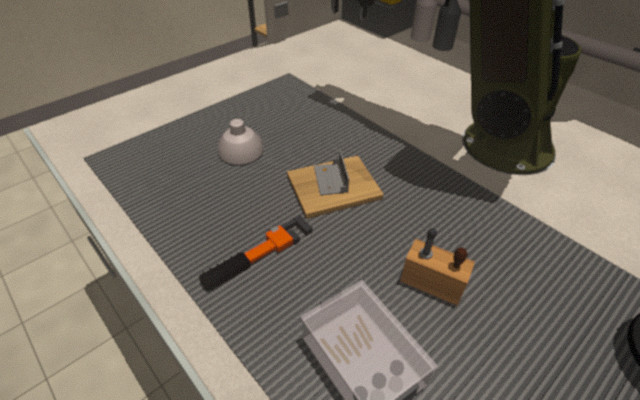

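View pics/top0.png

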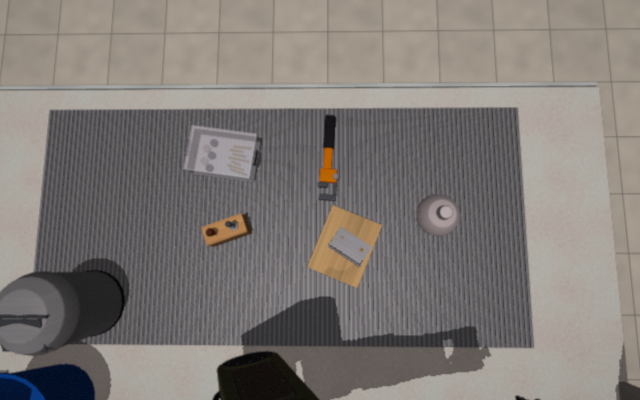

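```bash
cat > h.py <<'E'
import numpy as np, cv2
from scipy.spatial.transform import Rotation as R
from workcell import robot
def cam(s):
    H=s["color"].shape[0]; f=H/2/np.tan(np.radians(s["fov_y"])/2)
    q=s["orientation"]; M=R.from_quat([q[1],q[2],q[3],q[0]]).as_matrix()
    return f,s["cx"],s["cy"],np.array(s["origin"]),M
def ray(s,u,v):
    f,cx,cy,o,M=cam(s); d=M@np.array([(u-cx)/f,-(v-cy)/f,-1]); return o,d/np.linalg.norm(d)
def onz(s,u,v,z):
    o,d=ray(s,u,v); return o+d*(z-o[2])/d[2]
def proj(s,p):
    f,cx,cy,o,M=cam(s); c=M.T@(np.array(p)-o); return np.array([cx+f*c[0]/-c[2],cy-f*c[1]/-c[2]])
def tri(s1,p1,s2,p2):
    o1,d1=ray(s1,*p1);o2,d2=ray(s2,*p2)
    t=np.linalg.lstsq(np.c_[d1,-d2],o2-o1,rcond=None)[0]
    a=o1+t[0]*d1;b=o2+t[1]*d2; return (a+b)/2,np.linalg.norm(a-b)
def snap(n,fn=None):
    s=robot.snapshot(n)
    if fn: cv2.imwrite(f"pics/{fn}.png",s["color"][:,:,::-1]); np.save(f"pics/{fn}.npy",s,allow_pickle=True)
    return s
def crop(s,x0,y0,w,h,k,fn):
    c=s["color"][y0:y0+h,x0:x0+w,::-1]; cv2.imwrite(f"pics/{fn}.png",cv2.resize(c,None,fx=k,fy=k,interpolation=cv2.INTER_CUBIC))
E
python3 - <<'E'
from h import *
a=snap("scene","s1");b=snap("top","t1")
crop(a,380,210,110,100,6,"s1blk");crop(a,270,140,130,90,6,"s1brd")
crop(b,185,195,80,60,9,"t1blk");crop(b,295,195,100,100,6,"t1brd")
E
```

```text
(no output)
```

View pics/s1blk.png

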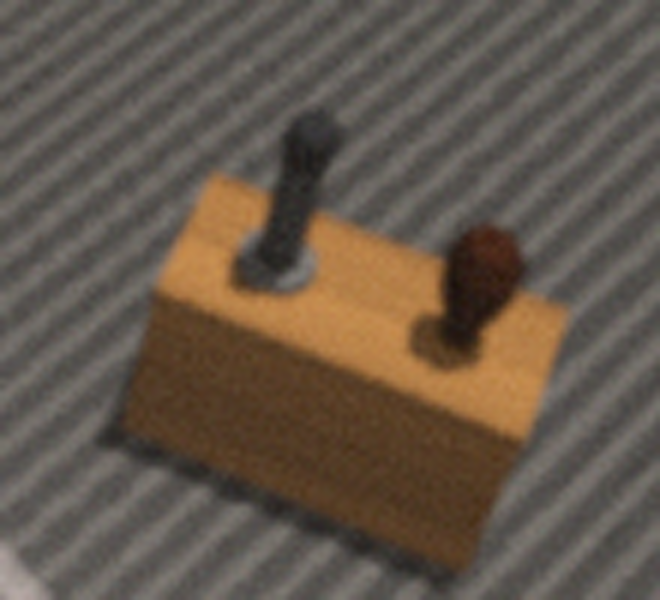

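View pics/s1brd.png

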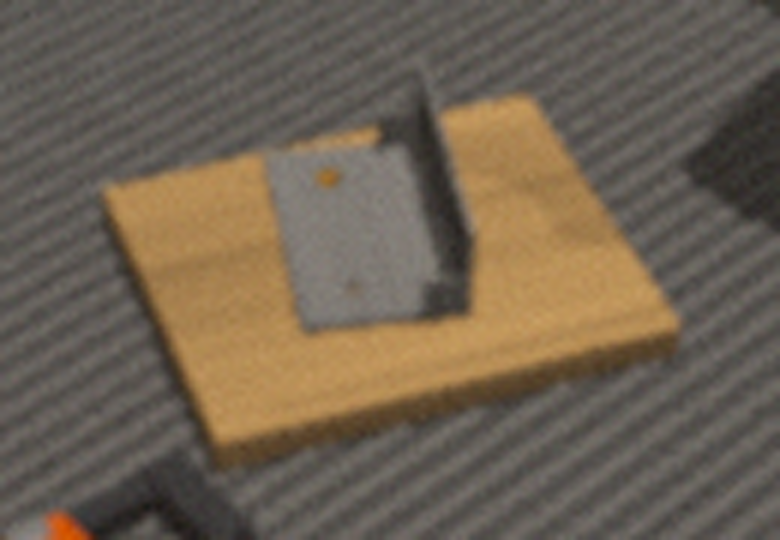

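View pics/t1blk.png

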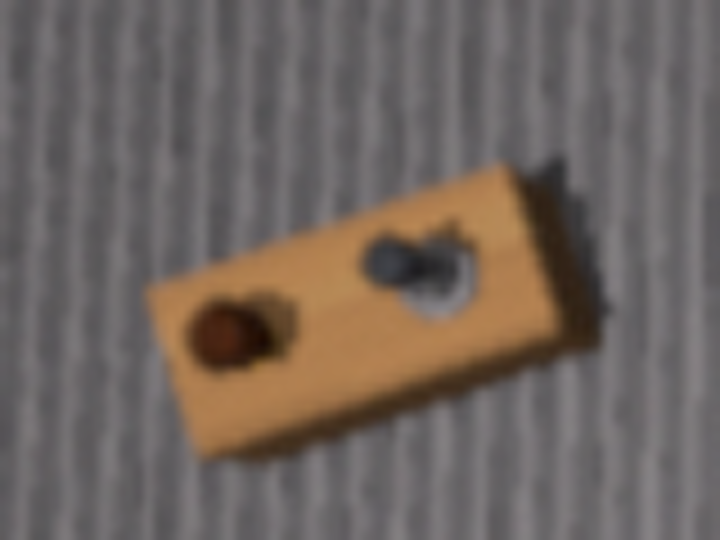

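View pics/t1brd.png

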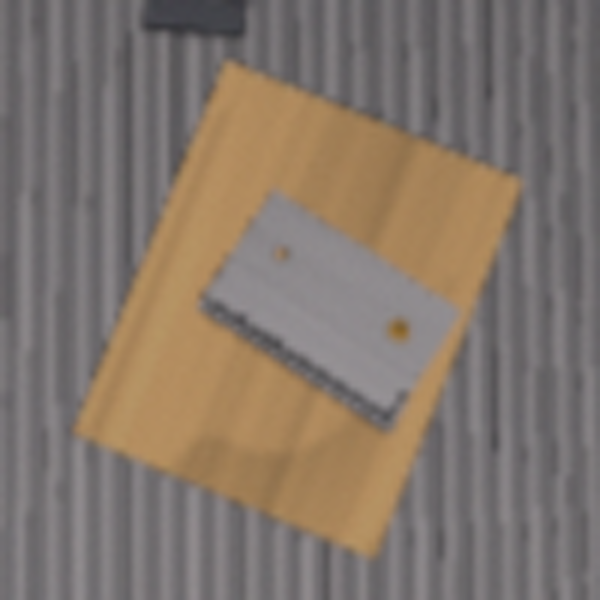

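Run:
```python
from h import *
a=np.load("pics/s1.npy",allow_pickle=True).item();b=np.load("pics/t1.npy",allow_pickle=True).item()
def cv(c,x0,y0,k): return ((c[0]+.5)/k-.5+x0,(c[1]+.5)/k-.5+y0)
np.set_printoptions(precision=4,suppress=True)
T=lambda c:cv(c,185,195,9); S=lambda c:cv(c,380,210,6)
tb=[(150,290),(505,165),(558,332),(205,460)]
# scene order: match corners: top y+ far x.. 
sb=[(525,440),(158,292),(212,175),(568,312)]
for t,s in zip(tb,sb):
    p,e=tri(a,S(s),b,T(t)); print("blk",p,e,onz(a,*S(s),.078)[:2],onz(b,*T(t),.078)[:2])
print("mean t",np.mean([onz(b,*T(t),.078) for t in tb],0),"s",np.mean([onz(a,*S(s),.078) for s in sb],0))
T2=lambda c:cv(c,295,195,6); S2=lambda c:cv(c,270,140,6)
for n,t,s,z in [("hole",(281,253),(352,288),.020),("screw",(399,328),(329,178),.0225),("c1",(229,62),(215,448),.018),("c2",(521,181),(105,190),.018),("c3",(375,555),(530,98),.018),("c4",(77,432),(680,328),.018)]:
    p,e=tri(a,S2(s),b,T2(t)); print(n,p,e,onz(a,*S2(s),z)[:2],onz(b,*T2(t),z)[:2])
for n,t,s in [("cap",(391,260),(315,130)),("collar",(442,275),(274,262))]:
    p,e=tri(a,S(s),b,T(t)); print(n,p,e)
# masks: hole centroid
for im,nm in((a,"s"),(b,"t")):
    hsv=cv2.cvtColor(im["color"],cv2.COLOR_RGB2HSV)
    x,y=(328,187) if nm=="s" else (341,236)
    print(nm);print(hsv[y-4:y+5,x-4:x+6,1])
```

```text
blk [0.5488 0.2112 0.0816] 0.0030147798054538893 [0.545  0.2116] [0.5498 0.211 ]
blk [0.5886 0.0994 0.081 ] 0.002321547795316122 [0.5857 0.0991] [0.5896 0.0991]
blk [0.5363 0.0805 0.0809] 0.0005979849083411252 [0.5338 0.0795] [0.5366 0.0808]
blk [0.4955 0.1921 0.0798] 0.002891912049949823 [0.4929 0.1928] [0.4963 0.1913]
mean t [0.5431 0.1456 0.078 ] s [0.5394 0.1457 0.078 ]
hole [ 0.5244 -0.1898  0.0254] 0.0008494208167750083 [ 0.5202 -0.1936] [ 0.525  -0.1903]
screw [ 0.4871 -0.2464  0.0274] 0.002897121873141278 [ 0.4824 -0.2493] [ 0.4882 -0.2478]
c1 [ 0.6202 -0.1646  0.0174] 0.0008755389724513618 [ 0.6203 -0.1638] [ 0.6204 -0.1649]
c2 [ 0.5599 -0.3084  0.0222] 0.0014467779120183723 [ 0.5567 -0.3117] [ 0.5608 -0.3094]
c3 [ 0.3774 -0.2334  0.0204] 0.004336186804401933 [ 0.3738 -0.2337] [ 0.3786 -0.2352]
c4 [ 0.4364 -0.0888  0.0191] 0.003006410406940107 [ 0.4344 -0.0883] [ 0.4373 -0.0899]
cap [0.5525 0.118  0.1493] 0.0028660826360108276
collar [0.5534 0.1179 0.0842] 0.0027255876778598154
s
[[34 28 18 29 29 17 25 21 26 26]
 [21 26 20 22 22 26 25 23 20 17]
 [25 27 25 10 30 23 16 20 24 24]
 [33 34 28 26 28 26 27 24 21 25]
 [21 20 15 30 42 51 30 24 22 25]
 [24 23 26 35 56 52 41 21 21 24]
 [29 20 24 36 40 41 29 18 25 16]
 [24 18 22 14 26 21 28 24 18 20]
 [14 22 22 24 28 27 21 27 27 13]]
t
[[19  7  5  5  5  7  5  7  7  7]
 [ 9  8  7  9  5  9  7  5  5  7]
 [ 9  6  9  6  6  7  7  9  5  7]
 [ 7 11  7  9 11  9  7  9  7  9]
 [ 6  9  6 15 53 47 10  7  7  7]
 [ 7  7  6 26 78 71 14  7  5  7]
 [ 5  5  7 13 33 27  8  6  7  7]
 [ 7  5  7  7  7  6  4  9  7  9]
 [ 6  9  7  4  7  7  7  7  5  7]]
```

>>> apply_moves(targets=[{"spin": -0.119, "travel": [0, 0, 0], "jaw": 0}, {"spin": -0.119, "travel": [0, 0, 0], "jaw": 0}, {"spin": -0.119, "travel": [0, 0, 0], "jaw": 0}, {"spin": -0.119, "travel": [0, 0, 0], "jaw": 0}, {"spin": -0.119, "travel": [0, 0, 0], "jaw": 0}, {"spin": -0.119, "travel": [0, 0, 0], "jaw": 0}, {"spin": -0.119, "travel": [0, 0, 0], "jaw": 0}, {"spin": -0.119, "travel": [0, 0, 0], "jaw": 0}, {"spin": -0.119, "travel": [0, 0, 0], "jaw": 0}, {"spin": -0.119, "travel": [0, 0, 0], "jaw": 0}, {"spin": -0.119, "travel": [0, 0, 0], "jaw": 0}, {"spin": -0.119, "travel": [0, 0, 0], "jaw": 0}, {"spin": -0.119, "travel": [0, 0, 0], "jaw": 0}, {"spin": -0.119, "travel": [0, 0, 0], "jaw": 0}, {"spin": 0, "travel": [0, 0, 0], "jaw": 0}])

```text
time_s: 1.45
eef_pos: [0.1354, -0.533, 0.4045]
eef_rot: [-0.0, 0.573, 0.819, 0.0]
wrist_force: [-0.3, -0.0, 0.5]
opening: 0.0855
```

```bash
cat >> h.py <<'E'
np.set_printoptions(precision=4,suppress=True)
def TM(q): return R.from_quat([q[1],q[2],q[3],q[0]]).as_matrix()
def rel(goal,s=None):
    s=s or robot.state(); M=TM(s["eef_rot"]); d=M.T@(np.array(goal)-s["eef_pos"])
    print("pos",s["eef_pos"],"xang",np.degrees(np.arctan2(M[1,0],M[0,0])),"tilt",M[:,2],"tool delta",d,"rows",np.linalg.norm(d)/.0417,"t",s["time_s"],"F",s["wrist_force"],"op",s["opening"])
E
python3 -c "
from h import *
rel([.552,.118,.36]);print(robot.state()['joints'])"
```

```text
pos [ 0.1354 -0.533   0.4045] xang 110.03887462148677 tilt [-0.0001  0.0003 -1.    ] tool delta [0.4689 0.6145 0.0447] rows 18.565961484121278 t 1.45 F [-0.317  -0.0229  0.5465] op 0.08554914695959147
[-1.3886  0.3     1.5212 -0.      1.3207 -1.7384]
```

>>> apply_moves(targets=[{"travel": [0.0234, 0.0307, 0], "spin": 0, "jaw": 0}, {"travel": [0.0234, 0.0307, 0], "spin": 0, "jaw": 0}, {"travel": [0.0234, 0.0307, 0], "spin": 0, "jaw": 0}, {"travel": [0.0234, 0.0307, 0], "spin": 0, "jaw": 0}, {"travel": [0.0234, 0.0307, 0], "spin": 0, "jaw": 0}, {"travel": [0.0234, 0.0307, 0], "spin": 0, "jaw": 0}, {"travel": [0.0234, 0.0307, 0], "spin": 0, "jaw": 0}, {"travel": [0.0234, 0.0307, 0], "spin": 0, "jaw": 0}, {"travel": [0.0234, 0.0307, 0], "spin": 0, "jaw": 0}, {"travel": [0.0234, 0.0307, 0], "spin": 0, "jaw": 0}, {"travel": [0.0234, 0.0307, 0], "spin": 0, "jaw": 0}, {"travel": [0.0234, 0.0307, 0], "spin": 0, "jaw": 0}, {"travel": [0.0234, 0.0307, 0], "spin": 0, "jaw": 0}, {"travel": [0.0234, 0.0307, 0], "spin": 0, "jaw": 0}, {"travel": [0.0234, 0.0307, 0], "spin": 0, "jaw": 0}, {"travel": [0.0234, 0.0307, 0], "spin": 0, "jaw": 0}, {"travel": [0.0234, 0.0307, 0], "spin": 0, "jaw": 0}, {"travel": [0.0234, 0.0307, 0], "spin": 0, "jaw": 0}, {"travel": [0.0234, 0.0307, 0], "spin": 0, "jaw": 0}, {"travel": [0.0234, 0.0307, 0], "spin": 0, "jaw": 0}])

```text
time_s: 3.12
eef_pos: [0.5563, 0.1166, 0.4046]
eef_rot: [-0.0, 0.577, 0.816, -0.0]
wrist_force: [0.1, -2.1, 1.3]
opening: 0.0852
```

>>> apply_moves(targets=[{"travel": [0, 0, 0], "spin": 0, "jaw": 0}, {"travel": [0, 0, 0], "spin": 0, "jaw": 0}, {"travel": [0, 0, 0], "spin": 0, "jaw": 0}])

```text
time_s: 3.37
eef_pos: [0.5554, 0.1143, 0.4043]
eef_rot: [-0.0, 0.577, 0.817, -0.0]
wrist_force: [-0.2, -0.3, 0.2]
opening: 0.0853
```

```bash
python3 -c "
from h import *
rel([.552,.118,.266]);print(robot.state()['joints'])
a=snap('scene','s2');b=snap('top','t2');crop(a,340,100,200,180,4,'s2c')"
```

```text
pos [0.5554 0.1143 0.4043] xang 109.57501879942788 tilt [-0.0007 -0.0003 -1.    ] tool delta [ 0.0046 -0.0019  0.1383] rows 3.319893849820878 t 3.3667 F [-0.1593 -0.2675  0.1775] op 0.08527758478655749
[ 0.1384  0.3384  1.4712 -0.0002  1.3327 -0.2032]
```

View pics/s2c.png

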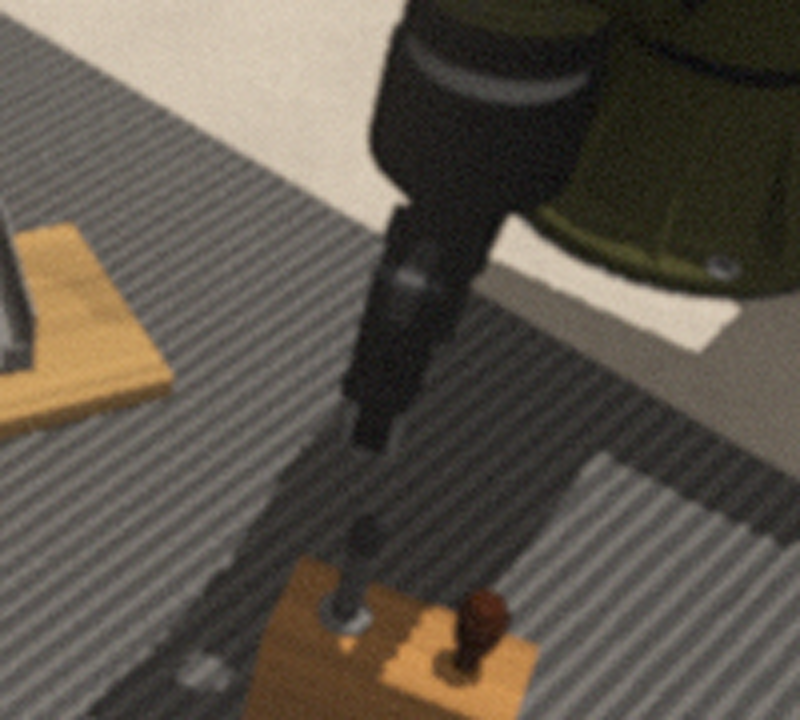

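```bash
python3 -c "
from h import *
a=np.load('pics/s2.npy',allow_pickle=True).item()
s=robot.state();M=TM(s['eef_rot'])
for yy in(-.0425,0,.0425):
  for xx in(-.011,.011):
    p=s['eef_pos']+M@np.array([xx,yy,.160]);q=proj(a,p);print(xx,yy,p,(q-[340,100]+.5)*4)
crop(a,410,180,60,90,8,'s2d')
"
```

```text
-0.011 -0.0425 [0.5189 0.0891 0.2449] [402.6651 308.2684]
0.011 -0.0425 [0.5116 0.1098 0.2449] [451.912  324.5483]
-0.011 0 [0.559  0.1033 0.2449] [372.8098 366.943 ]
0.011 0 [0.5516 0.124  0.2449] [423.6199 384.4522]
-0.011 0.0425 [0.599  0.1175 0.2449] [340.6183 430.209 ]
0.011 0.0425 [0.5917 0.1383 0.2449] [393.09   449.0943]
```

View pics/s2d.png

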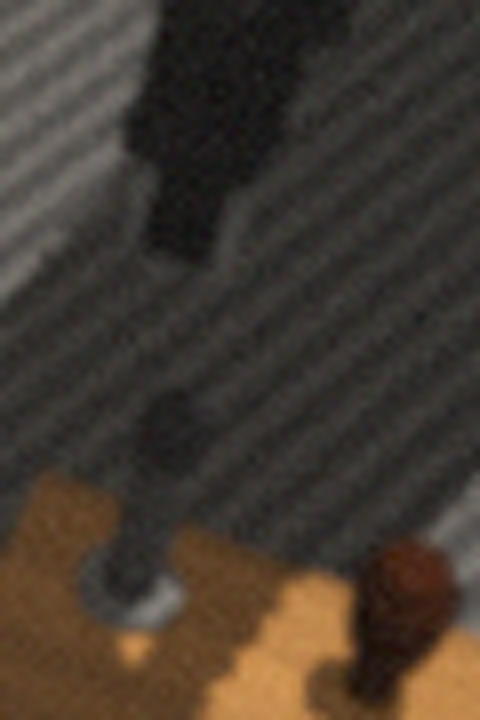

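>>> apply_moves(targets=[{"travel": [0.004, -0.003, 0.02], "spin": 0, "jaw": 0}, {"travel": [0, 0, 0.03], "spin": 0, "jaw": 0}, {"travel": [0, 0, 0.03], "spin": 0, "jaw": 0}, {"travel": [0, 0, 0.02], "spin": 0, "jaw": 0}, {"travel": [0, 0, 0.015], "spin": 0, "jaw": 0}, {"travel": [0, 0, 0.01], "spin": 0, "jaw": 0}, {"travel": [0, 0, 0], "spin": 0, "jaw": 0}, {"travel": [0, 0, 0], "spin": 0, "jaw": 0}])

```text
time_s: 4.13
eef_pos: [0.5515, 0.1169, 0.2804]
eef_rot: [0.0, 0.576, 0.817, 0.0]
wrist_force: [-0.5, -1.3, 0.6]
opening: 0.0855
```

```bash
python3 -c "
from h import *
rel([.551,.117,.266])
a=snap('scene','s3');b=snap('top','t3');crop(a,380,170,100,120,6,'s3c');crop(b,180,150,120,120,5,'t3c')"
```

```text
pos [0.5515 0.1169 0.2804] xang 109.64363845415141 tilt [ 0.0005  0.     -1.    ] tool delta [ 0.0003 -0.0004  0.0144] rows 0.3444524507066536 t 4.1333 F [-0.5468 -1.2662  0.6415] op 0.0854961568047904
```

View pics/s3c.png

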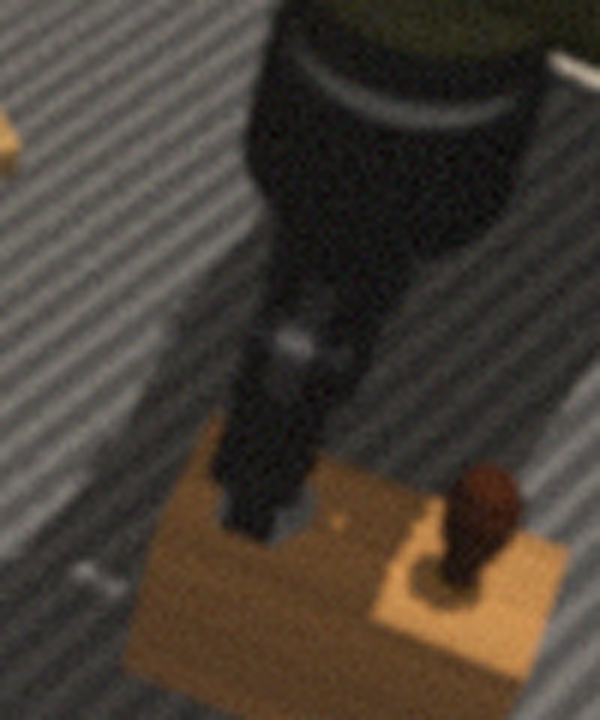

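>>> apply_moves(targets=[{"travel": [0, 0, 0.01], "spin": 0, "jaw": 0}, {"travel": [0, 0, 0.004], "spin": 0, "jaw": 0}, {"travel": [0, 0, 0], "spin": 0, "jaw": 0}, {"travel": [0, 0, 0], "spin": 0, "jaw": 150}, {"travel": [0, 0, 0], "spin": 0, "jaw": 150}, {"travel": [0, 0, 0], "spin": 0, "jaw": 150}, {"travel": [0, 0, 0], "spin": 0, "jaw": 180}, {"travel": [0, 0, 0], "spin": 0, "jaw": 200}, {"travel": [0, 0, 0], "spin": 0, "jaw": 210}, {"travel": [0, 0, 0], "spin": 0, "jaw": 220}, {"travel": [0, 0, 0], "spin": 0, "jaw": 235}, {"travel": [0, 0, 0], "spin": 0, "jaw": 255}, {"travel": [0, 0, 0], "spin": 0, "jaw": 255}, {"travel": [0, 0, 0], "spin": 0, "jaw": 255}, {"travel": [0, 0, 0], "spin": 0, "jaw": 255}, {"travel": [0, 0, 0], "spin": 0, "jaw": 255}], newtons=60)

```text
time_s: 5.57
eef_pos: [0.5515, 0.1174, 0.2659]
eef_rot: [0.0, 0.576, 0.818, 0.0]
wrist_force: [0.6, 1.1, 4.9]
opening: 0.0122
```

```bash
python3 -c "
from h import *
rel([.551,.117,.266])
a=snap('scene','s4');b=snap('top','t4');crop(a,380,170,100,120,6,'s4c')
for i in range(3):
  s=robot.state();print(s['wrist_force'],s['ft_torque'])"
```

```text
pos [0.5515 0.1174 0.2659] xang 109.70931250330607 tilt [ 0.0006  0.0001 -1.    ] tool delta [-0.0002 -0.0006 -0.0001] rows 0.015543774770022393 t 5.5667 F [0.6375 1.0848 4.9085] op 0.012218436816015001
[1.1504 0.7581 5.2397] [-0.0023 -0.0586 -0.0074]
[1.1504 0.7581 5.2397] [-0.0023 -0.0586 -0.0074]
[1.1504 0.7581 5.2397] [-0.0023 -0.0586 -0.0074]
```

View pics/s4c.png

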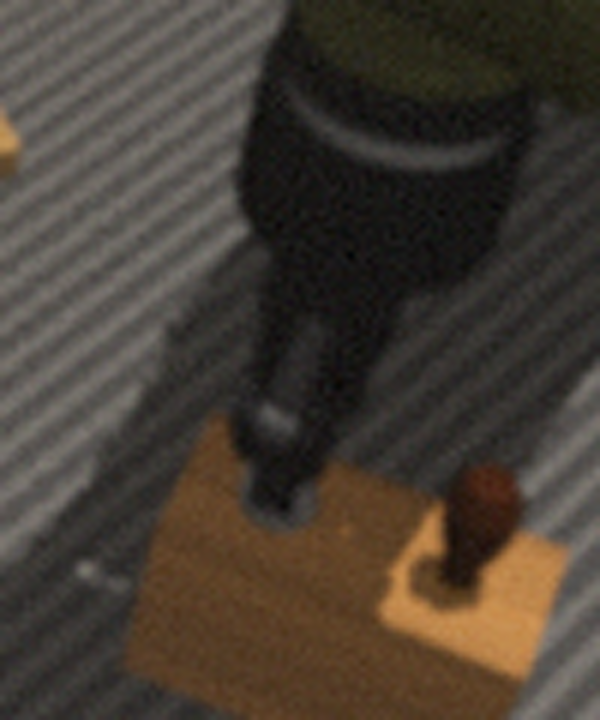

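>>> apply_moves(targets=[{"travel": [0, 0, -0.005], "spin": 0, "jaw": 255}, {"travel": [0, 0, -0.01], "spin": 0, "jaw": 255}, {"travel": [0, 0, -0.015], "spin": 0, "jaw": 255}, {"travel": [0, 0, -0.02], "spin": 0, "jaw": 255}, {"travel": [0, 0, -0.02], "spin": 0, "jaw": 255}, {"travel": [0, 0, -0.02], "spin": 0, "jaw": 255}, {"travel": [0, 0, -0.01], "spin": 0, "jaw": 255}, {"travel": [0, 0, 0], "spin": 0, "jaw": 255}, {"travel": [0, 0, 0], "spin": 0, "jaw": 255}, {"travel": [0, 0, 0], "spin": 0, "jaw": 255}, {"travel": [0, 0, 0], "spin": 0, "jaw": 255}])

```text
time_s: 6.58
eef_pos: [0.5513, 0.1173, 0.3643]
eef_rot: [-0.001, 0.576, 0.818, -0.001]
wrist_force: [-0.6, 1.5, -1.6]
opening: 0.0127
```

```bash
python3 -c "
from h import *
rel([.525,-.190,.366])
a=snap('scene','s5');b=snap('top','t5');crop(a,390,120,80,100,7,'s5c')
s=robot.state();print(s['wrist_force'],s['ft_torque'])"
```

```text
pos [0.5513 0.1173 0.3643] xang 109.70773768764911 tilt [-0.0022 -0.0003 -1.    ] tool delta [-0.2804 -0.1284 -0.0015] rows 7.396521016922138 t 6.5833 F [-0.6478  1.5114 -1.5631] op 0.012675623322628076
[ 0.0412  0.1262 -1.1669] [-0.0404 -0.0294 -0.0458]
```

View pics/s5c.png

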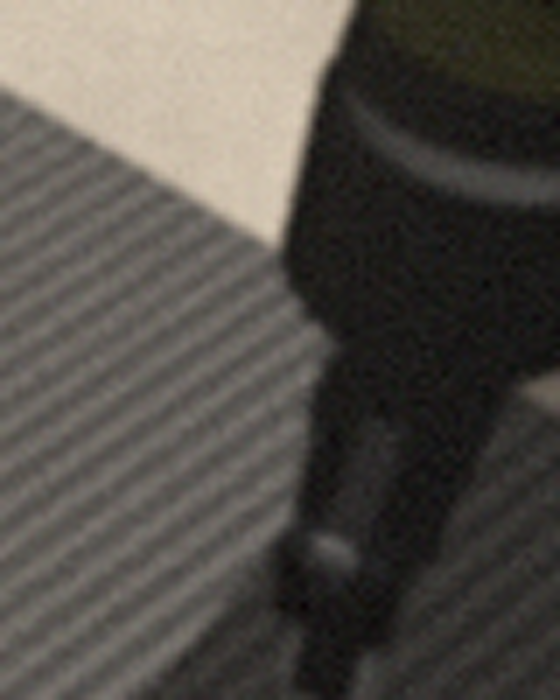

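>>> apply_moves(targets=[{"travel": [-0.015, -0.007, 0], "spin": 0, "jaw": 255}, {"travel": [-0.025, -0.0115, 0], "spin": 0, "jaw": 255}, {"travel": [-0.03, -0.014, 0], "spin": 0, "jaw": 255}, {"travel": [-0.03, -0.014, 0], "spin": 0, "jaw": 255}, {"travel": [-0.03, -0.014, 0], "spin": 0, "jaw": 255}, {"travel": [-0.03, -0.014, 0], "spin": 0, "jaw": 255}, {"travel": [-0.03, -0.014, 0], "spin": 0, "jaw": 255}, {"travel": [-0.03, -0.013, 0], "spin": 0, "jaw": 255}, {"travel": [-0.03, -0.013, 0], "spin": 0, "jaw": 255}, {"travel": [-0.02, -0.009, 0.01], "spin": 0, "jaw": 255}, {"travel": [-0.01, -0.005, 0.01], "spin": 0, "jaw": 255}, {"travel": [0, 0, 0.01], "spin": 0, "jaw": 255}, {"travel": [0, 0, 0], "spin": 0, "jaw": 255}, {"travel": [0, 0, 0], "spin": 0, "jaw": 255}, {"travel": [0, 0, 0], "spin": 0, "jaw": 255}, {"travel": [0, 0, 0], "spin": 0, "jaw": 255}])

```text
time_s: 8.02
eef_pos: [0.5252, -0.1887, 0.3363]
eef_rot: [0.0, 0.575, 0.818, 0.0]
wrist_force: [0.4, 0.5, -1.5]
opening: 0.0124
```

```bash
python3 -c "
from h import *
rel([.525,-.190,.300])
a=snap('scene','s6');b=snap('top','t6');crop(a,280,80,110,130,5,'s6c');crop(a,300,130,60,70,10,'s6d')
s=robot.state();print(s['wrist_force'],s['ft_torque'])
p=s['eef_pos'];M=TM(s['eef_rot'])
for d in (.116,.155,.173,.188,.21,.241,.245,.249): print(d,proj(a,p+M@np.array([0,0,d])),(proj(a,p+M@np.array([0,0,d]))-[300,130]+.5)*10)
"
```

```text
pos [ 0.5252 -0.1887  0.3363] xang 109.7866011568275 tilt [ 0.0008 -0.0003 -1.    ] tool delta [-0.0012 -0.0007  0.0363] rows 0.8701974175273623 t 8.0167 F [ 0.4186  0.5248 -1.4742] op 0.012359840144344941
[-0.7222  0.1467 -1.7157] [ 0.0149  0.0545 -0.0323]
0.116 [329.6809 121.61  ] [301.809  -78.8996]
0.155 [329.3043 136.4595] [298.0426  69.595 ]
0.173 [329.1379 143.0187] [296.379  135.1868]
0.188 [329.0027 148.3502] [295.0267 188.5024]
0.21 [328.8097 155.9577] [293.0971 264.5773]
0.241 [328.5482 166.2701] [290.4816 367.7007]
0.245 [328.5153 167.5674] [290.1525 380.674 ]
0.249 [328.4825 168.8573] [289.8253 393.5733]
```

View pics/s6c.png

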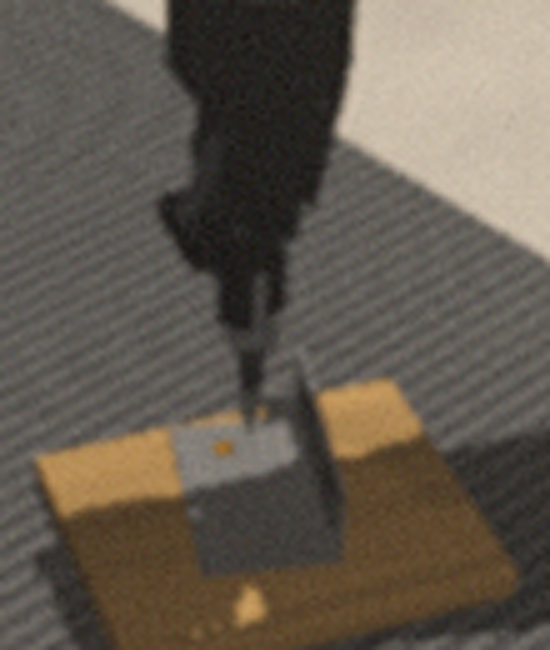

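View pics/s6d.png

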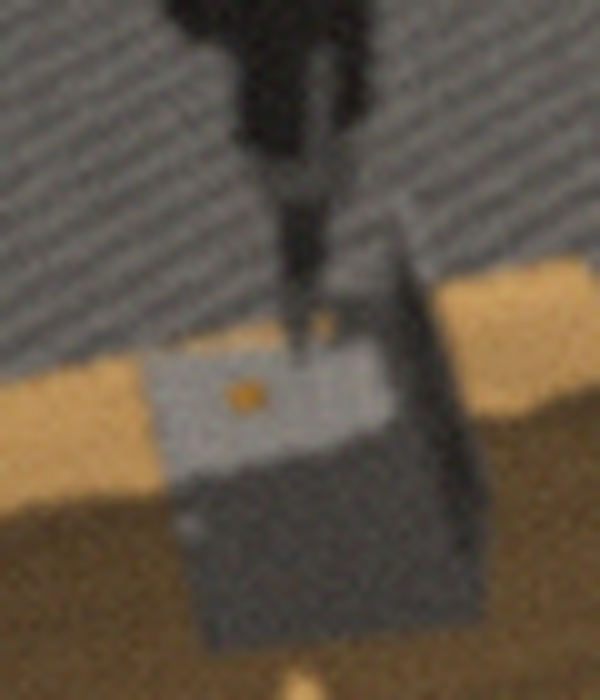

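View pics/t6.png

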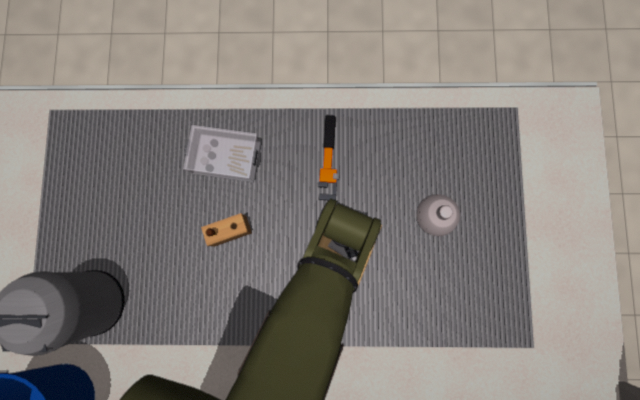

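```bash
python3 -c "
from h import *
a=np.load('pics/s6.npy',allow_pickle=True).item()
f,cx,cy,o,M=cam(a);print(f,'fwd',-M[:,2])
for x,y,z in [(.52,-.19,.6),(.55,-.05,.6),(.6,0,.6),(.6,.05,.55),(.65,.05,.5),(.65,0,.55),(.65,.1,.5),(.6,0,.65)]:
  c=proj(a,(x,y,z-.188));t=proj(a,(x,y,z-.245));print(x,y,z,c,t,(t-c)[1]/57,'F',proj(a,(x,y,z-.155)), 'r',np.hypot(x,y))
"
```

```text
418.23057045702853 fwd [-0.4803 -0.5223 -0.7047]
0.52 -0.19 0.6 [333.5464  32.0145] [332.7454  61.4248] 0.5159707869047522 F [334.0499  13.5266] r 0.5536244214266564
0.55 -0.05 0.6 [379.4053  64.7907] [375.9304  95.96  ] 0.5468290822472224 F [381.6129  44.9892] r 0.552268050859363
0.6 0 0.6 [381.6127  87.3533] [377.7425 119.5094] 0.5641420306111367 F [384.0895  66.7739] r 0.6
0.6 0.05 0.55 [402.6208 129.7257] [397.5512 158.922 ] 0.5122160297832047 F [405.8607 111.0671] r 0.6020797289396147
0.65 0.05 0.5 [376.9236 169.1058] [373.4431 195.516 ] 0.4633371181288155 F [379.1441 152.2564] r 0.6519202405202649
0.65 0 0.55 [355.9177 128.0455] [353.638  157.2508] 0.5123750414570931 F [357.374  109.3871] r 0.65
0.65 0.1 0.5 [401.8862 185.6461] [396.7468 212.0948] 0.4640116264620077 F [405.1784 168.7037] r 0.6576473218982953
0.6 0 0.65 [385.4418  55.5388] [381.1108  91.5233] 0.6313058778052333 F [388.2299  32.3727] r 0.6
```

>>> apply_moves(targets=[{"travel": [0.01, 0.009, -0.019], "spin": 0, "jaw": 255}, {"travel": [0.015, 0.0135, -0.0285], "spin": 0, "jaw": 255}, {"travel": [0.015, 0.0135, -0.0285], "spin": 0, "jaw": 255}, {"travel": [0.015, 0.0135, -0.0285], "spin": 0, "jaw": 255}, {"travel": [0.015, 0.0135, -0.0285], "spin": 0, "jaw": 255}, {"travel": [0.015, 0.0135, -0.0285], "spin": 0, "jaw": 255}, {"travel": [0.015, 0.0135, -0.0285], "spin": 0, "jaw": 255}, {"travel": [0.015, 0.0135, -0.0285], "spin": 0, "jaw": 255}, {"travel": [0.015, 0.0135, -0.0285], "spin": 0, "jaw": 255}, {"travel": [0.015, 0.0135, -0.0285], "spin": 0, "jaw": 255}, {"travel": [0.007, 0.006, -0.013], "spin": 0, "jaw": 255}, {"travel": [0, 0, 0], "spin": 0, "jaw": 255}, {"travel": [0, 0, 0], "spin": 0, "jaw": 255}, {"travel": [0, 0, 0], "spin": 0, "jaw": 255}, {"travel": [0, 0, 0], "spin": 0, "jaw": 255}])

```text
time_s: 9.37
eef_pos: [0.6022, -0.0012, 0.6228]
eef_rot: [-0.001, 0.576, 0.817, -0.001]
wrist_force: [-0.4, 0.3, -1.8]
opening: 0.0123
```

```bash
python3 -c "
from h import *
rel([.525,-.190,.310])
a=snap('scene','s7');crop(a,340,20,80,120,6,'s7c')
s=robot.state();print(s['wrist_force'],s['ft_torque'])
p=s['eef_pos'];M=TM(s['eef_rot'])
for d in (.116,.155,.173,.183,.188,.21,.241,.245,.249): print(d,proj(a,p+M@np.array([0,0,d])),(proj(a,p+M@np.array([0,0,d]))-[340,20]+.5)*6)
"
```

```text
pos [ 0.6022 -0.0012  0.6228] xang 109.66059345508087 tilt [-0.0021  0.     -1.    ] tool delta [-0.1521 -0.1356  0.313 ] rows 8.955660791649233 t 9.3667 F [-0.4016  0.2502 -1.819 ] op 0.012264242296040243
[-0.6654 -0.3052 -1.7217] [ 0.0091 -0.006  -0.0159]
0.116 [387.6464  23.5466] [288.8784  24.2799]
0.155 [384.3871  51.541 ] [269.3227 192.2459]
0.173 [382.984   63.5921] [260.9043 264.5529]
0.183 [382.23    70.0685] [256.3802 303.4112]
0.188 [381.8596  73.2504] [254.1574 322.5024]
0.21 [380.2794  86.8231] [244.6761 403.9383]
0.241 [378.1816 104.8406] [232.0898 512.0436]
0.245 [377.9213 107.0769] [230.5276 525.4615]
0.249 [377.6632 109.2939] [228.979  538.7632]
```

View pics/s7c.png

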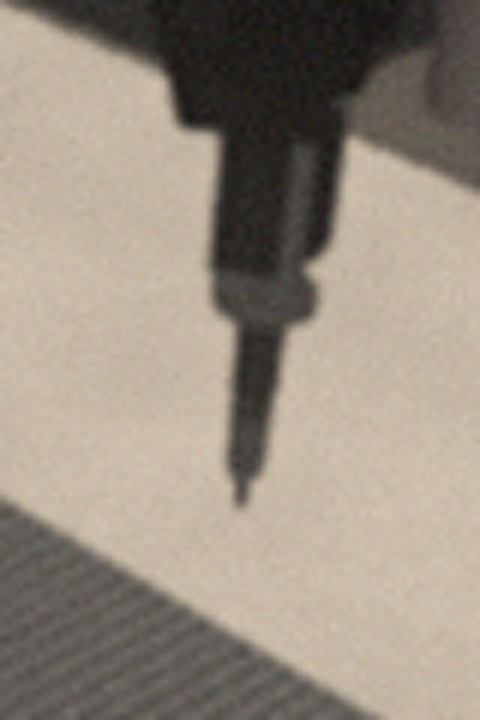

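```bash
cat > ell.py <<'E'
from h import *
def ring(s,c,r,z):
    t=np.linspace(0,2*np.pi,60); return np.array([proj(s,(c[0]+r*np.cos(k),c[1]+r*np.sin(k),z)) for k in t])
E
python3 - <<'E'
from ell import *
for fn,c,z0,x0,y0,k in [("s1",(.5515,.1174),.078,380,210,6),("s4",(.5515,.1174),.078,380,170,6),("s6",(.5252,-.1887),.3363-.188,300,130,10),("s7",(.6022,-.0012),.6228-.188,340,20,6)]:
    a=np.load(f"pics/{fn}.npy",allow_pickle=True).item()
    lo=ring(a,c,.013,z0);hi=ring(a,c,.013,z0+.005)
    f=lambda p:((p-[x0,y0]+.5)*k).round(0)
    print(fn,"collar left/right",f(np.r_[lo,hi]).min(0)[0],f(np.r_[lo,hi]).max(0)[0],"low",f(lo).max(0)[1],"topback",f(hi).min(0)[1],"lo centre",f(proj(a,(*c,z0))))
    # crop upscale to see
a=np.load("pics/s7.npy",allow_pickle=True).item();crop(a,365,55,40,60,12,"s7z")
a=np.load("pics/s1.npy",allow_pickle=True).item();crop(a,410,220,40,50,14,"s1z")
E
```

```text
s1 collar left/right 229.0 312.0 low 302.0 topback 229.0 lo centre [269. 270.]
s4 collar left/right 229.0 312.0 low 542.0 topback 469.0 lo centre [269. 510.]
s6 collar left/right 239.0 354.0 low 225.0 topback 136.0 lo centre [296. 189.]
s7 collar left/right 199.0 309.0 low 351.0 topback 279.0 lo centre [253. 324.]
```

View pics/s7z.png

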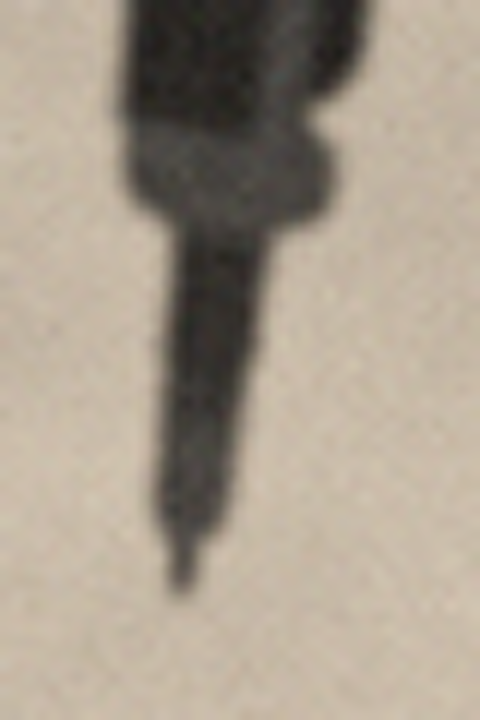

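View pics/s1z.png

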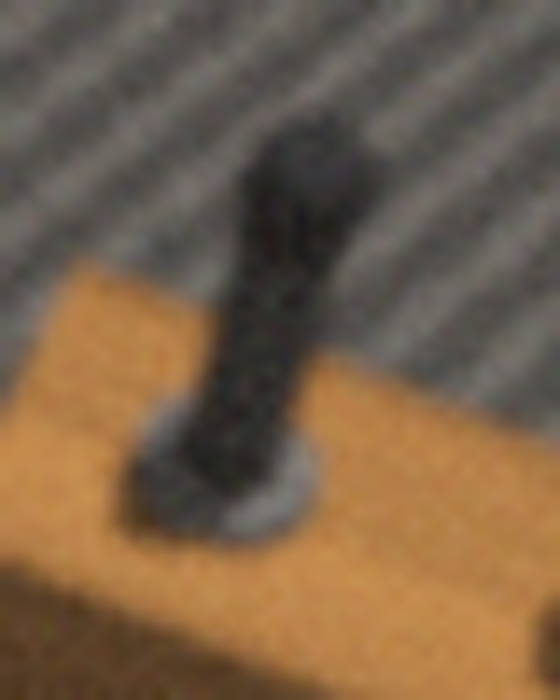

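Run:
```python
from ell import *
a=np.load("pics/s1.npy",allow_pickle=True).item();b=np.load("pics/t1.npy",allow_pickle=True).item()
for im,x,y,base in((a,328,187,26),(b,341,236,10)):
    h=cv2.cvtColor(im["color"],cv2.COLOR_RGB2HSV)[y-3:y+5,x-3:x+5,1].astype(float)-base; h[h<6]=0
    Y,X=np.mgrid[y-3:y+5,x-3:x+5]; print((h*X).sum()/h.sum(),(h*Y).sum()/h.sum())
for u,v in[(328.4,187.7),(327.6,189.7)]: print(onz(a,u,v,.0195))
print(onz(b,341.36,235.8,.0195))
# top bias at block: collar
print("t",[((p-[185,195]+.5)*9).round(0) for p in (ring(b,(.5515,.1174),.013,.083).min(0),ring(b,(.5515,.1174),.013,.083).max(0))])
```

```text
328.3154761904762 187.89285714285714
341.3735849056604 236.8490566037736
[ 0.5198 -0.1935  0.0195]
[ 0.5262 -0.1895  0.0195]
[ 0.5278 -0.1902  0.0195]
t [array([400., 243.]), array([482., 325.])]
```

>>> apply_moves(targets=[{"travel": [-0.008, -0.007, 0.017], "spin": 0, "jaw": 255}, {"travel": [-0.014, -0.0125, 0.029], "spin": 0, "jaw": 255}, {"travel": [-0.014, -0.0125, 0.029], "spin": 0, "jaw": 255}, {"travel": [-0.014, -0.0125, 0.029], "spin": 0, "jaw": 255}, {"travel": [-0.014, -0.0125, 0.029], "spin": 0, "jaw": 255}, {"travel": [-0.014, -0.0125, 0.029], "spin": 0, "jaw": 255}, {"travel": [-0.014, -0.0125, 0.029], "spin": 0, "jaw": 255}, {"travel": [-0.014, -0.0125, 0.029], "spin": 0, "jaw": 255}, {"travel": [-0.014, -0.0125, 0.029], "spin": 0, "jaw": 255}, {"travel": [-0.014, -0.0125, 0.029], "spin": 0, "jaw": 255}, {"travel": [-0.014, -0.0125, 0.029], "spin": 0, "jaw": 255}, {"travel": [-0.004, -0.0035, 0.015], "spin": 0, "jaw": 255}, {"travel": [0, 0, 0], "spin": 0, "jaw": 255}, {"travel": [0, 0, 0], "spin": 0, "jaw": 255}, {"travel": [0, 0, 0], "spin": 0, "jaw": 255}, {"travel": [0, 0, 0], "spin": 0, "jaw": 255}])

```text
time_s: 10.75
eef_pos: [0.5262, -0.1888, 0.3037]
eef_rot: [0.001, 0.575, 0.818, 0.0]
wrist_force: [0.6, 0.2, -1.5]
opening: 0.0127
```

Run:
```python
from ell import *
rel([.525,-.190,.276])
a=snap('scene','s8');crop(a,300,140,55,65,11,'s8c')
```

```text
pos [ 0.5262 -0.1888  0.3037] xang 109.74529875569307 tilt [ 0.0022 -0.0009 -1.    ] tool delta [-0.0007 -0.0016  0.0277] rows 0.6655313049963449 t 10.75 F [ 0.5723  0.2087 -1.4838] op 0.012662261886872027
```

View pics/s8c.png

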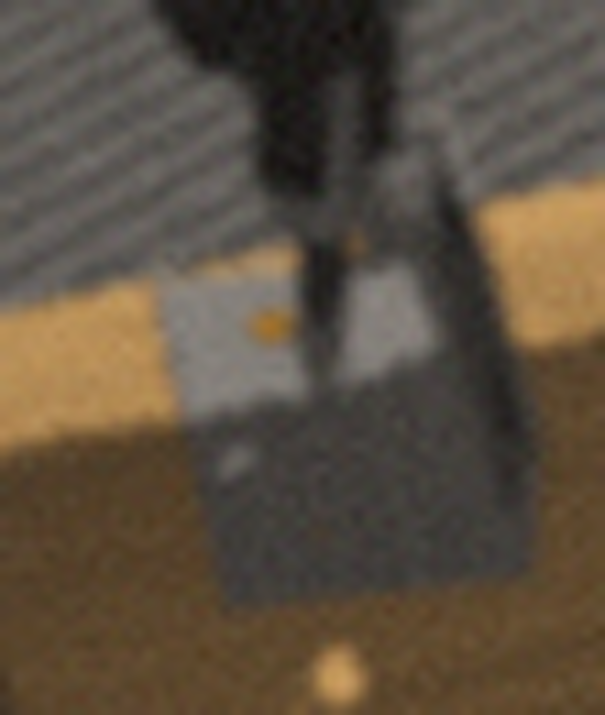

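>>> apply_moves(targets=[{"travel": [-0.0007, -0.0016, 0.01], "spin": 0, "jaw": 255}, {"travel": [0, 0, 0.01], "spin": 0, "jaw": 255}, {"travel": [0, 0, 0.007], "spin": 0, "jaw": 255}, {"travel": [0, 0, 0.003], "spin": 0, "jaw": 255}, {"travel": [0, 0, 0], "spin": 0, "jaw": 255}, {"travel": [0, 0, 0], "spin": 0, "jaw": 255}, {"travel": [0, 0, 0], "spin": 0, "jaw": 255}, {"travel": [0, 0, 0], "spin": 0, "jaw": 255}])

```text
time_s: 11.47
eef_pos: [0.5247, -0.1905, 0.2726]
eef_rot: [0.0, 0.576, 0.818, 0.0]
wrist_force: [-0.1, -0.5, -2.7]
opening: 0.0124
```

Run:
```python
from ell import *
rel([.525,-.190,.273])
a=snap('scene','s9')
c=a["color"].astype(float); c=np.clip(c*2.2,0,255).astype(np.uint8); d=dict(a);d["color"]=c; crop(d,300,150,50,55,12,'s9c')
s8=np.load("pics/s8.npy",allow_pickle=True).item()
print(proj(s8,(.5262,-.1888,.0574)))
s=robot.state();p=s["eef_pos"];M=TM(s["eef_rot"])
print("tip pred",proj(a,p+M@[0,0,.2463]),"F",s["wrist_force"])
```

```text
pos [ 0.5247 -0.1905  0.2726] xang 109.71053095401832 tilt [ 0.0006 -0.0002 -1.    ] tool delta [ 0.0003  0.0005 -0.0004] rows 0.01739971928565037 t 11.4667 F [-0.1461 -0.4986 -2.7068] op 0.012393573831957725
[328.0489 178.4653]
tip pred [327.7735 187.2465] F [-0.2551 -0.5314 -1.9277]
```

View pics/s9c.png

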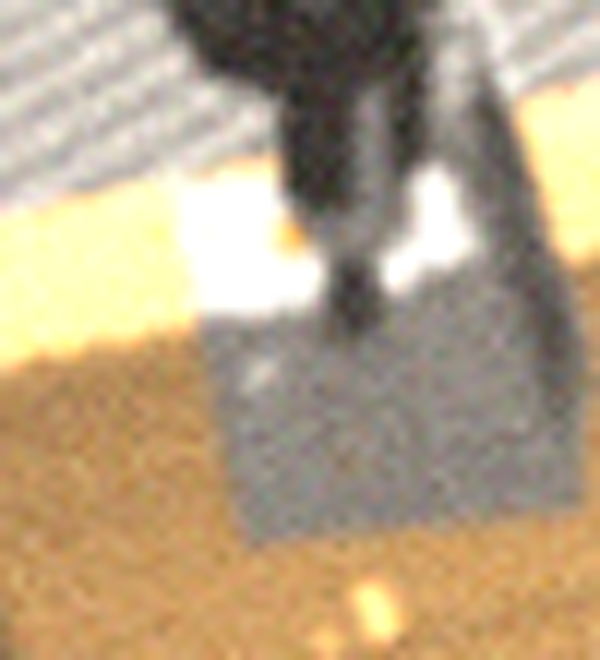

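```bash
cat >> ell.py <<'E'
def avg(n,k,fn):
    L=[robot.snapshot(n) for _ in range(k)]; s=dict(L[-1]); s["color"]=np.mean([l["color"].astype(float) for l in L],0); np.save(f"pics/{fn}.npy",s,allow_pickle=True); return s
def stretch(s,x0,y0,w,h,k,fn,lo,hi):
    c=np.clip((s["color"][y0:y0+h,x0:x0+w]-lo)/(hi-lo)*255,0,255).astype(np.uint8)[:,:,::-1]
    cv2.imwrite(f"pics/{fn}.png",cv2.resize(c,None,fx=k,fy=k,interpolation=cv2.INTER_CUBIC))
E
python3 - <<'E'
from ell import *
a=avg("scene",8,"s10"); stretch(a,310,165,40,35,16,"s10c",30,110)
c=a["color"]; print(c[176:194,324:334].mean(2).round(0)); print((c[176:194,324:334,0]-c[176:194,324:334,2]).round(0))
E
```

```text
[[77. 71. 60. 43. 34. 34. 36. 46. 60. 66.]
 [63. 64. 56. 46. 38. 37. 41. 50. 59. 64.]
 [62. 62. 60. 53. 46. 46. 49. 55. 62. 63.]
 [62. 62. 59. 58. 56. 56. 57. 59. 59. 64.]
 [65. 62. 62. 59. 61. 61. 61. 59. 63. 62.]
 [63. 62. 60. 59. 63. 62. 60. 59. 60. 62.]
 [64. 64. 60. 60. 61. 62. 59. 60. 61. 62.]
 [65. 62. 62. 61. 61. 60. 61. 61. 62. 64.]
 [63. 64. 63. 60. 60. 61. 61. 64. 61. 61.]
 [63. 62. 63. 60. 59. 62. 63. 61. 62. 63.]
 [63. 63. 63. 60. 64. 63. 61. 62. 62. 61.]
 [64. 63. 63. 60. 61. 62. 62. 63. 63. 64.]
 [62. 63. 63. 62. 61. 63. 63. 61. 64. 62.]
 [63. 63. 64. 60. 62. 62. 62. 63. 63. 62.]
 [63. 62. 61. 61. 61. 61. 60. 64. 61. 62.]
 [61. 62. 62. 63. 63. 61. 62. 62. 62. 62.]
 [62. 63. 64. 60. 60. 61. 61. 61. 61. 62.]
 [64. 62. 65. 62. 61. 62. 60. 62. 63. 66.]]
[[ 8.  9.  6.  6.  4.  3.  5.  4.  7.  7.]
 [ 7.  7.  7.  5.  4.  5.  7.  5.  7.  5.]
 [ 7.  8.  6.  5.  6.  7.  7.  5.  7.  8.]
 [ 7.  7.  8.  8.  8.  6.  6.  7.  6.  7.]
 [ 7.  6.  7.  8.  8.  7.  6.  7.  6.  7.]
 [ 7.  6.  8.  6.  6.  8.  8.  7.  7.  7.]
 [ 6.  6.  5.  8.  8.  7.  7.  7.  8.  6.]
 [ 5.  7.  7.  7.  6.  8.  8.  6.  8.  7.]
 [10.  8.  9.  7.  6.  7.  8.  7.  7.  8.]
 [ 7.  8.  7.  7.  8.  8.  6.  7.  6.  8.]
 [ 7.  8.  6.  7.  8.  9.  8.  8.  7.  7.]
 [ 7.  8.  7.  9. 13. 15.  9.  8.  6.  7.]
 [ 6.  6. 10. 10. 15. 16. 11.  8.  8.  7.]
 [ 7.  7.  6. 10. 11. 12.  9.  8.  5.  7.]
 [ 6.  7.  6.  6.  8.  5.  8.  6.  6.  5.]
 [ 7.  7.  7.  6.  7.  8.  6.  5.  8.  7.]
 [ 6.  8.  6.  7.  6.  7.  7.  7.  6.  7.]
 [ 6.  8.  7. 11. 10. 11. 12. 14. 14. 16.]]
```

View pics/s10c.png

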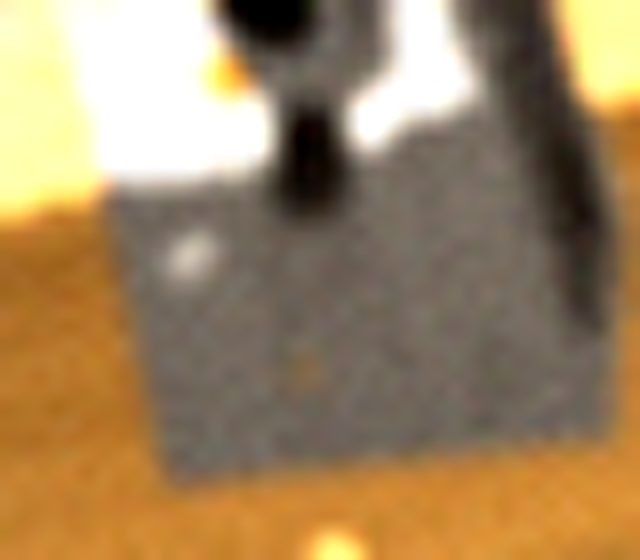

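Run:
```python
from ell import *
s=robot.state();p=s["eef_pos"];print(p,s["wrist_force"])
a=np.load("pics/s10.npy",allow_pickle=True).item()
D=.2463
r=ring(a,p[:2],.0052,p[2]-D+.011);print("s10 sleeve end low",r.max(0)[1],"cols",r[:,0].min(),r[:,0].max(),"tip",proj(a,(*p[:2],p[2]-D)))
a6=np.load("pics/s6.npy",allow_pickle=True).item();q=(.5252,-.1887,.3363)
r=ring(a6,q[:2],.0052,q[2]-D+.011);print("s6 sleeve end low",r.max(0)[1],"tip",proj(a6,(*q[:2],q[2]-D)))
print(a6["color"][154:172,324:336].mean(2).round(0))
a7=np.load("pics/s7.npy",allow_pickle=True).item();q=(.6022,-.0012,.6228)
r=ring(a7,q[:2],.0052,q[2]-D+.011);print("s7 sleeve end low",r.max(0)[1],"tip",proj(a7,(*q[:2],q[2]-D)))
print(a7["color"][92:110,374:386].mean(2).round(0))
```

```text
[ 0.5246 -0.1904  0.2722] [ 0.8285  0.2302 -1.5049]
s10 sleeve end low 185.5002349808235 cols 325.8139723549317 330.05538271651915 tip [327.858  187.3225]
s6 sleeve end low 165.8839458052837 tip [328.6342 168.0194]
[[ 92.  86.  87.  70.  44.  35.  37.  36.  57.  76.  82.  84.]
 [ 90.  79.  84.  74.  50.  35.  36.  37.  52.  82.  91.  99.]
 [ 86.  87.  91.  85.  56.  32.  33.  41.  68.  88.  99.  99.]
 [ 99.  98.  99.  81.  54.  38.  43.  55.  79. 103. 107.  96.]
 [ 97.  90.  86.  77.  60.  54.  45.  61.  82. 100. 100.  97.]
 [ 85.  81.  76.  74.  65.  56.  58.  65.  72.  81.  77.  78.]
 [ 76.  83.  89.  86.  66.  63.  60.  57.  69.  64.  61.  61.]
 [ 83. 101. 101.  91.  74.  62.  61.  80.  82.  74.  58.  58.]
 [111. 114. 114. 106.  75.  60.  62.  87.  98.  75.  63.  59.]
 [129. 130. 126. 121.  99.  74.  76.  95. 101.  79.  70.  74.]
 [140. 136. 133. 131. 110.  78.  84. 106.  98.  83.  91.  99.]
 [128. 127. 132. 121. 117.  96.  97. 110. 112. 113. 116. 120.]
 [123. 126. 126. 123. 120. 103. 103. 121. 125. 125. 124. 129.]
 [122. 123. 122. 125. 124. 119. 123. 126. 132. 126. 124. 129.]
 [1
[... 745 characters left out ...]
 184.]
 [181. 192. 188. 172. 133.  87.  77.  91. 114. 151. 177. 180.]
 [184. 183. 186. 179. 155. 100.  80. 115. 156. 176. 186. 181.]
 [186. 184. 184. 185. 171. 107.  79. 126. 172. 190. 184. 184.]
 [183. 181. 183. 183. 162. 104.  88. 133. 175. 184. 182. 185.]
 [187. 180. 182. 181. 166. 115. 105. 145. 177. 183. 184. 181.]
 [182. 184. 186. 181. 170. 143. 139. 165. 181. 184. 180. 183.]
 [180. 181. 182. 183. 178. 169. 169. 175. 181. 181. 184. 181.]
 [185. 187. 181. 180. 179. 182. 181. 182. 177. 184. 185. 183.]
 [181. 177. 179. 183. 181. 185. 185. 185. 186. 179. 181. 180.]
 [183. 182. 183. 179. 186. 182. 185. 187. 182. 182. 179. 182.]
 [186. 181. 181. 181. 187. 182. 185. 184. 186. 183. 180. 182.]]
```

>>> apply_moves(targets=[{"travel": [0.0002, 0.0005, 0.001], "spin": 0, "jaw": 255}, {"travel": [0, 0, 0.001], "spin": 0, "jaw": 255}, {"travel": [0, 0, 0.001], "spin": 0, "jaw": 255}, {"travel": [0, 0, 0], "spin": 0, "jaw": 255}, {"travel": [0, 0, 0], "spin": 0, "jaw": 255}])

```text
time_s: 12.33
eef_pos: [0.525, -0.1901, 0.2691]
eef_rot: [-0.0, 0.576, 0.818, -0.0]
wrist_force: [0.4, 0.1, -1.6]
opening: 0.0127
```

Run:
```python
from ell import *
a=avg("scene",8,"s11"); stretch(a,310,165,40,35,16,"s11c",40,85)
s=robot.state();print(s["eef_pos"],s["wrist_force"],s["time_s"])
c=a["color"]; c0=np.load("pics/s10.npy",allow_pickle=True).item()["color"]
print((c-c0)[174:194,324:334].mean(2).round(0)); print((c[180:194,324:334,0]-c[180:194,324:334,2]).round(0))
```

```text
[ 0.525  -0.1901  0.2692] [-0.1859  0.0773 -2.2459] 12.7333
[[ -1.   0.  -2.   2.   3.   2.   1.   1.  -3.  -2.]
 [  2.  -1.   2.  -1.  -1.  -4.  -0.  -2.  -1.   0.]
 [ -1.   0.  -1.  -0.   0.  -0.  -4.   1.  -0.  -2.]
 [  3.  -3.  -2.  -3.  -6.  -1.  -4.  -2.  -1.  -2.]
 [  0.   0.  -5.  -9.  -6.  -5.  -6.  -5.  -1.   1.]
 [  2.  -1.  -0.  -8. -12.  -7.  -5.  -5.   2.   0.]
 [ -0.   1.  -3.  -4.  -4.  -2.  -2.  -0.  -2.   0.]
 [  3.   1.   0.  -0.  -0.   0.   0.   2.   2.  -0.]
 [ -1.  -3.  -0.   2.   0.  -1.  -0.   1.  -0.  -1.]
 [ -2.   1.  -1.  -1.  -0.   0.  -1.   1.  -0.  -0.]
 [  1.  -1.  -1.  -1.   1.   0.   1.  -1.   3.  -1.]
 [ -0.   3.  -0.  -0.   1.  -1.  -1.  -1.   0.  -3.]
 [  1.   1.  -2.  -1.  -3.   2.   2.   1.   1.   1.]
 [  0.   1.   0.   1.   1.  -0.  -1.  -2.  -1.  -4.]
 [  1.   1.  -0.   1.  -1.  -2.   2.   1.  -2.   0.]
 [  1.  -1.   1.   2.  -2.   1.   0.  -0.  -1.   1.]
 [  0.   3.   4.   0.   1.  -1.   0.  -2.   2.  -1.]
 [  2.  -1.   1.  -1.  -0.   1.   1.  -2.  -2.  -0.]
 [  1.  -1.  -2.   4.   1.   1.   0.  -1.   2.   0.]
 [ -1.   1.  -1.   0.   3.   0.  -0.   3.   2.  -3.]]
[[ 6.  6.  7.  8.  6.  7.  7.  7.  8.  7.]
 [ 6.  8.  8.  7.  7.  6.  7.  6.  5.  9.]
 [ 8.  6.  5.  7.  7.  9.  8.  4.  9.  7.]
 [ 9.  8.  7.  6.  7.  7.  7.  6.  7.  8.]
 [ 8.  7.  6.  8.  7.  8.  6.  6.  6.  7.]
 [ 8.  8.  9.  8.  7.  6.  6.  8.  7.  8.]
 [ 7.  8.  5.  8.  9.  8.  8.  6.  9.  7.]
 [ 6.  7.  8.  9. 12. 13. 10.  7.  6.  8.]
 [ 8.  7.  8.  9. 16. 15. 13.  8.  7.  7.]
 [ 7.  7.  7.  6.  9. 10.  8.  8.  6.  6.]
 [ 8.  6.  7.  6.  9.  7.  8.  8.  8.  8.]
 [ 8.  8.  6.  8.  7.  7.  6.  7.  7.  7.]
 [ 6.  7.  6.  7.  6.  7.  8.  6.  6.  8.]
 [ 7.  6.  9.  8. 11. 12. 13. 14. 15. 16.]]
```

View pics/s11c.png

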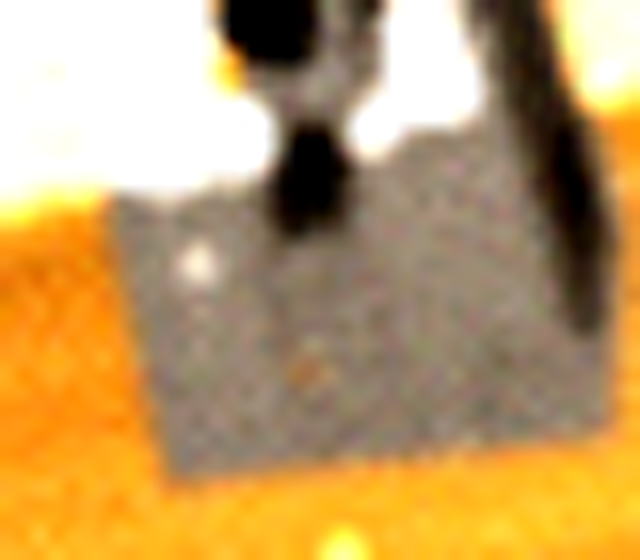

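Run:
```python
from ell import *
a=np.load("pics/s11.npy",allow_pickle=True).item()
for n,q in (("s6",(.5252,-.1887,.3363)),("s10",(.5246,-.1904,.2722)),("s11",(.525,-.1901,.2692)),("s7",(.6022,-.0012,.6228))):
    for d,r in((.2155,.0056),(.210,.006),(.2463,0.0001)):
        R_=ring(a,q[:2],r,q[2]-d); print(n,d,"low",R_.max(0)[1].round(2),"col",R_[:,0].mean().round(2))
for q in [(.525,-.1901),(.526,-.1891)]: print(proj(a,(*q,.0195)))
```

```text
s6 0.2155 low 159.4 col 328.85
s6 0.21 low 157.65 col 328.9
s6 0.2463 low 168.05 col 328.63
s10 0.2155 low 179.61 col 328.05
s10 0.21 low 178.02 col 328.09
s10 0.2463 low 187.37 col 327.86
s11 0.2155 low 180.67 col 327.99
s11 0.21 low 179.09 col 328.03
s11 0.2463 low 188.38 col 327.8
s7 0.2155 low 92.31 col 379.65
s7 0.21 low 89.15 col 380.03
s7 0.2463 low 108.08 col 377.61
[327.7785 189.3541]
[327.7552 189.7469]
```

Run:
```python
from ell import *
a=np.load("pics/s4.npy",allow_pickle=True).item()
a["color"]=cv2.GaussianBlur(a["color"],(3,3),.7).astype(float)
stretch(a,410,220,40,50,14,"s4z",0,130)
f=lambda p:((p-[410,220]+.5)*14).round(0)
for dz in(0,.003):
  lo=ring(a,(.5515,.1174),.013,.078+dz);hi=ring(a,(.5515,.1174),.013,.083+dz)
  print(f(np.r_[lo,hi]).min(0)[0],f(np.r_[lo,hi]).max(0)[0],f(lo).max(0)[1], f(hi).max(0)[1])
```

```text
115.0 309.0 565.0 543.0
118.0 313.0 552.0 530.0
```

View pics/s4z.png

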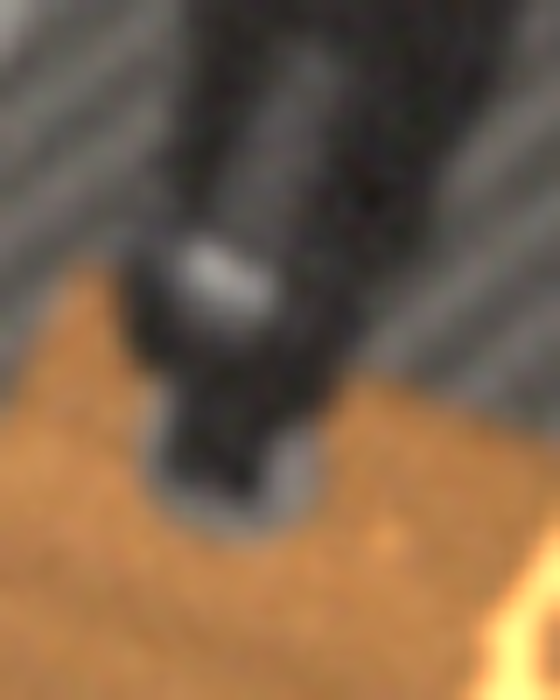

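>>> apply_moves(targets=[{"travel": [0, 0, 0.0005], "spin": 0, "jaw": 255}, {"travel": [0, 0, 0.0005], "spin": 0, "jaw": 255}, {"travel": [0, 0, 0.0005], "spin": 0, "jaw": 255}, {"travel": [0, 0, 0], "spin": 0, "jaw": 255}])

```text
time_s: 13.07
eef_pos: [0.525, -0.1901, 0.2675]
eef_rot: [-0.0, 0.576, 0.818, 0.0]
wrist_force: [0.2, -0.6, -2.5]
opening: 0.0127
```

>>> apply_moves(targets=[{"travel": [0, 0, 0.0005], "spin": 0, "jaw": 255}, {"travel": [0, 0, 0.0005], "spin": 0, "jaw": 255}, {"travel": [0, 0, 0], "spin": 0, "jaw": 255}])

```text
time_s: 13.32
eef_pos: [0.525, -0.1901, 0.2666]
eef_rot: [-0.0, 0.576, 0.818, -0.0]
wrist_force: [-0.3, -0.4, -1.6]
opening: 0.0124
```

>>> apply_moves(targets=[{"travel": [0, 0, 0.0005], "spin": 0, "jaw": 255}, {"travel": [0, 0, 0.0005], "spin": 0, "jaw": 255}, {"travel": [0, 0, 0], "spin": 0, "jaw": 255}])

```text
time_s: 13.57
eef_pos: [0.525, -0.1901, 0.2656]
eef_rot: [-0.0, 0.576, 0.818, -0.0]
wrist_force: [1.0, -0.3, -2.2]
opening: 0.0127
```

Run:
```python
from ell import *
a=avg("scene",8,"s12"); stretch(a,310,165,40,35,16,"s12c",40,85)
s=robot.state();print(s["eef_pos"],s["wrist_force"],s["time_s"])
c=a["color"]; c0=(np.load("pics/s10.npy",allow_pickle=True).item()["color"]+np.load("pics/s11.npy",allow_pickle=True).item()["color"])/2
print((c-c0)[178:194,324:334].mean(2).round(0)); print((c[180:194,324:334,0]-c[180:194,324:334,2]).round(0))
```

```text
[ 0.525  -0.1901  0.2657] [-0.4805  0.8768 -2.24  ] 13.9667
[[  0.  -1.  -2.  -7.  -8. -12. -10.  -6.  -1.   1.]
 [ -1.  -0.  -3. -10. -13. -16. -14.  -7.  -1.   1.]
 [ -0.   1.  -2.  -5. -16. -15. -11.  -3.   0.  -2.]
 [  0.   2.   1.  -2.  -7.  -6.  -3.  -1.   0.  -0.]
 [  2.  -0.   0.  -2.  -1.   0.   2.   1.   1.   2.]
 [ -1.  -0.  -0.  -0.   1.   3.  -0.  -1.  -2.  -2.]
 [  0.  -1.  -2.  -1.  -1.   0.  -1.  -2.  -2.   3.]
 [  1.   2.  -1.   0.   1.  -1.  -2.   3.  -0.   0.]
 [  0.   0.   1.  -0.  -3.  -3.   1.  -0.   0.  -1.]
 [ -1.  -0.  -1.   1.  -2.   0.  -2.  -0.   1.   1.]
 [  1.  -1.  -2.  -2.  -0.  -2.  -1.   1.  -1.  -2.]
 [ -0.   0.  -2.  -0.   1.  -0.   1.  -0.  -2.   2.]
 [  1.   0.  -2.   2.  -1.  -0.   3.   1.  -2.   0.]
 [  0.   3.  -0.  -1.  -4.   1.  -0.   0.   1.  -0.]
 [ -1.  -1.  -1.   2.   1.  -1.  -2.   0.   1.   1.]
 [  0.   0.  -3.   1.  -2.  -1.   1.  -1.   0.   1.]]
[[ 7.  6.  6.  6.  6.  4.  8.  7.  8.  7.]
 [ 8.  7.  6.  6.  8.  7.  7.  8.  6.  9.]
 [ 7.  6.  7.  7.  7.  6.  8.  7.  6.  8.]
 [ 7.  7.  7.  6.  8.  5.  6.  7.  7.  8.]
 [ 8.  8.  7.  7.  7.  8.  7.  9.  6.  7.]
 [ 6.  6.  6.  7.  9.  8.  7.  6.  9.  7.]
 [ 6.  8.  8.  8.  7.  7.  6.  5.  6.  7.]
 [ 7.  7.  7.  9. 11. 12.  9.  7.  7.  9.]
 [ 7.  8.  9. 11. 15. 16. 12.  9.  7.  7.]
 [ 6.  7.  7.  8. 10. 12.  8.  8.  6.  8.]
 [ 6.  7.  6.  7.  8.  9.  5.  6.  7.  7.]
 [ 7.  6.  7.  7.  7.  8.  7.  8.  8.  6.]
 [ 8.  4.  7.  6.  7.  7.  6.  5.  8.  7.]
 [ 5.  8.  9.  9. 11. 12. 14. 14. 14. 17.]]
```

View pics/s12c.png

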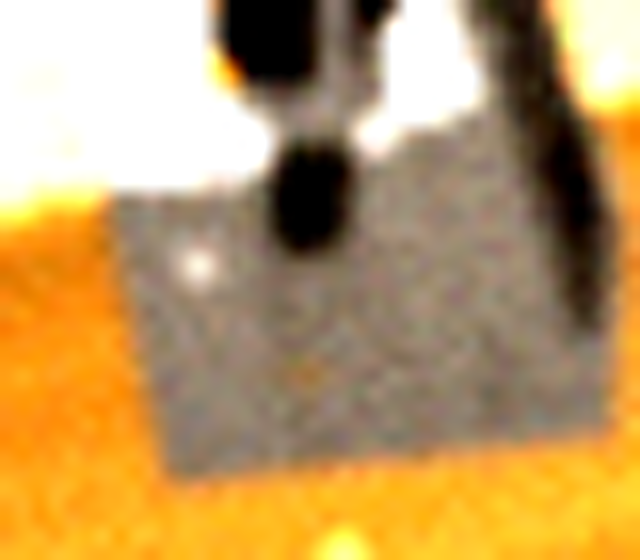

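>>> apply_moves(targets=[{"travel": [0, 0, 0.0005], "spin": 0, "jaw": 255}, {"travel": [0, 0, 0.0005], "spin": 0, "jaw": 255}, {"travel": [0, 0, 0], "spin": 0, "jaw": 255}])

```text
time_s: 14.22
eef_pos: [0.525, -0.1901, 0.2645]
eef_rot: [-0.0, 0.576, 0.818, -0.0]
wrist_force: [0.4, 0.8, -0.8]
opening: 0.0122
```

>>> apply_moves(targets=[{"travel": [0, 0, 0.0005], "spin": 0, "jaw": 255}, {"travel": [0, 0, 0.0005], "spin": 0, "jaw": 255}, {"travel": [0, 0, 0], "spin": 0, "jaw": 255}])

```text
time_s: 14.47
eef_pos: [0.525, -0.1901, 0.2636]
eef_rot: [-0.0, 0.576, 0.818, -0.0]
wrist_force: [0.1, 0.2, -1.8]
opening: 0.0125
```

Run:
```python
from ell import *
a=avg("scene",10,"s13"); stretch(a,310,165,40,35,16,"s13c",40,85)
s=robot.state();print(s["eef_pos"],s["wrist_force"],s["time_s"])
c=a["color"]; c0=(np.load("pics/s10.npy",allow_pickle=True).item()["color"]+np.load("pics/s11.npy",allow_pickle=True).item()["color"])/2
print((c-c0)[178:194,324:334].mean(2).round(0)); print((c[180:194,324:334,0]-c[180:194,324:334,2]).round(0))
```

```text
[ 0.525  -0.1901  0.2637] [-0.1146  0.2934 -1.1627] 14.9667
[[  0.  -1.  -2. -10.  -9. -10. -10.  -5.  -3.  -1.]
 [  1.  -0.  -3. -11. -14. -19. -18. -10.  -1.  -0.]
 [ -1.  -0.  -2.  -9. -17. -20. -18.  -7.  -2.   1.]
 [  1.   1.  -2.  -4. -10. -11.  -8.  -4.  -0.   1.]
 [  1.  -1.  -0.  -2.  -2.  -2.  -1.  -2.   1.   1.]
 [ -1.   1.   0.  -1.  -0.   2.  -1.  -2.  -1.  -2.]
 [ -0.  -2.  -1.  -0.   1.  -2.  -1.  -3.  -1.   1.]
 [ -0.  -0.  -0.  -0.   3.  -1.  -4.  -0.   0.   0.]
 [  2.  -1.  -0.   0.  -1.  -3.  -1.   0.  -0.  -1.]
 [  0.  -1.  -1.   1.  -1.  -2.  -2.  -0.  -2.   1.]
 [  1.  -0.  -1.  -4.  -2.  -1.  -1.   0.  -1.   0.]
 [ -0.  -1.  -1.  -1.  -0.  -1.  -2.   0.  -1.   1.]
 [  1.  -1.  -1.   2.  -1.   0.  -2.  -1.   2.  -0.]
 [ -1.   4.   2.  -3.  -2.  -2.  -1.   0.   0.  -1.]
 [ -1.   0.   0.  -0.   0.   0.  -1.   0.   1.   1.]
 [ -2.  -2.  -2.  -0.  -0.  -0.  -0.   0.   2.  -1.]]
[[ 8.  6.  6.  7.  5.  6.  5.  5.  8.  7.]
 [ 8.  6.  6.  5.  6.  7.  4.  6.  7.  8.]
 [ 8.  6.  7.  7.  6.  6.  6.  6.  6.  8.]
 [ 5.  7.  7.  7.  9.  7.  6.  6.  8.  6.]
 [ 7.  7.  8.  6.  7.  8.  7.  7.  6.  7.]
 [ 6.  8.  8.  8.  6.  8.  8.  7.  6.  8.]
 [ 7.  6.  7. 10.  8.  8.  7.  7.  7.  7.]
 [ 8.  8.  8.  7.  8.  9.  8.  7.  7.  7.]
 [ 8.  7.  7.  8. 10. 11. 11.  8.  7.  7.]
 [ 8.  8.  6.  6.  9.  9.  9.  9.  6.  7.]
 [ 7.  7.  6.  8.  8.  9.  8.  7.  8.  7.]
 [ 8.  7.  6.  5.  7.  8.  5.  8.  7.  7.]
 [ 6.  8.  7.  6.  7.  6.  7.  7.  7.  5.]
 [ 7.  9.  7.  9. 10. 13. 14. 13. 15. 15.]]
```

>>> apply_moves(targets=[{"travel": [0, 0, 0.0005], "spin": 0, "jaw": 255}, {"travel": [0, 0, 0.0005], "spin": 0, "jaw": 255}, {"travel": [0, 0, 0], "spin": 0, "jaw": 255}])

```text
time_s: 15.22
eef_pos: [0.5249, -0.1901, 0.2626]
eef_rot: [-0.0, 0.576, 0.818, -0.0]
wrist_force: [-0.1, 0.1, -1.2]
opening: 0.0124
```

Run:
```python
from ell import *
s=robot.state();print(s["eef_pos"],s["wrist_force"],s["ft_torque"],s["time_s"])
a=avg("scene",8,"s14")
s=robot.state();print(s["eef_pos"],s["wrist_force"],s["ft_torque"],s["time_s"])
c=a["color"];print((c[184:192,324:334,0]-c[184:192,324:334,2]).round(0))
```

```text
[ 0.5249 -0.1901  0.2626] [-0.0743  0.0971 -1.2451] [-0.0001 -0.0427 -0.0423] 15.2167
[ 0.525  -0.1901  0.2627] [ 0.3177 -0.0669 -1.0198] [-0.0071 -0.0264  0.0494] 15.6167
[[8. 8. 8. 7. 6. 7. 8. 6. 7. 7.]
 [7. 8. 6. 7. 7. 7. 6. 7. 7. 6.]
 [7. 8. 8. 6. 6. 8. 9. 8. 8. 8.]
 [7. 7. 8. 6. 7. 7. 8. 7. 6. 7.]
 [6. 7. 7. 7. 7. 9. 8. 7. 8. 7.]
 [7. 7. 8. 8. 8. 7. 7. 8. 7. 8.]
 [6. 6. 7. 7. 7. 8. 7. 8. 6. 7.]
 [7. 6. 6. 9. 8. 8. 7. 6. 6. 7.]]
```

>>> apply_moves(targets=[{"travel": [0, 0, 0.0005], "spin": 0, "jaw": 255}, {"travel": [0, 0, 0], "spin": 0, "jaw": 255}])

```text
time_s: 15.78
eef_pos: [0.525, -0.1901, 0.2622]
eef_rot: [0.0, 0.576, 0.818, -0.0]
wrist_force: [-1.2, 0.1, -0.5]
opening: 0.0126
```

>>> apply_moves(targets=[{"travel": [0, 0, 0.0005], "spin": 0, "jaw": 255}, {"travel": [0, 0, 0], "spin": 0, "jaw": 255}])

```text
time_s: 15.95
eef_pos: [0.525, -0.1901, 0.2618]
eef_rot: [0.0, 0.576, 0.818, 0.0]
wrist_force: [-0.3, 0.6, -0.5]
opening: 0.0122
```

>>> apply_moves(targets=[{"travel": [0, 0, 0], "spin": 0, "jaw": 255}])

```text
time_s: 16.03
eef_pos: [0.525, -0.1901, 0.2618]
eef_rot: [0.0, 0.576, 0.818, 0.0]
wrist_force: [0.1, -0.8, 0.3]
opening: 0.0122
```

>>> apply_moves(targets=[{"travel": [0, 0, 0.0005], "spin": 0, "jaw": 255}])

```text
time_s: 16.12
eef_pos: [0.525, -0.1901, 0.2614]
eef_rot: [0.0, 0.576, 0.818, 0.0]
wrist_force: [-0.4, 0.1, 0.6]
opening: 0.0122
```

>>> apply_moves(targets=[{"travel": [0, 0, 0], "spin": 0, "jaw": 255}])

```text
time_s: 16.2
eef_pos: [0.525, -0.1901, 0.2613]
eef_rot: [0.0, 0.576, 0.818, 0.0]
wrist_force: [0.1, -0.1, 1.6]
opening: 0.0127
```

Run:
```python
from ell import *
s=robot.state();print(s["eef_pos"],s["wrist_force"],s["time_s"])
a=avg("scene",10,"s15"); stretch(a,310,155,40,45,14,"s15c",20,120)
s=robot.state();print(s["eef_pos"],s["wrist_force"],s["time_s"])
c=a["color"];print(c[166:192,324:334].mean(2).round(0))
a=np.load("pics/s7.npy",allow_pickle=True).item();b=dict(a);b["color"]=a["color"].astype(float);stretch(b,365,60,30,50,12,"s7y",20,110)
```

```text
[ 0.525  -0.1901  0.2613] [ 0.1369 -0.0765  1.6405] 16.2
[ 0.525  -0.1901  0.2612] [0.513 0.616 2.138] 16.7
[[ 29.  25.  25.  24.  31.  44.  58.  55.  37.  28.]
 [ 26.  25.  24.  25.  29.  43.  58.  55.  42.  44.]
 [ 28.  25.  25.  26.  31.  45.  58.  58.  50.  66.]
 [ 29.  24.  26.  24.  27.  43.  59.  58.  55.  73.]
 [ 47.  34.  32.  29.  32.  49.  59.  58.  57.  68.]
 [ 70.  52.  47.  40.  41.  54.  62.  63.  62.  66.]
 [ 87.  67.  59.  56.  56.  63.  65.  64.  62.  64.]
 [ 99.  76.  67.  65.  63.  65.  67.  64.  61.  62.]
 [110.  88.  68.  62.  59.  61.  59.  60.  62.  61.]
 [ 98.  83.  62.  48.  46.  46.  47.  49.  58.  65.]
 [ 76.  69.  53.  40.  36.  36.  39.  47.  58.  62.]
 [ 64.  60.  48.  35.  32.  33.  35.  44.  58.  64.]
 [ 63.  61.  51.  37.  35.  34.  37.  46.  58.  64.]
 [ 64.  61.  54.  41.  34.  33.  38.  47.  58.  63.]
 [ 64.  63.  56.  41.  36.  37.  38.  48.  61.  61.]
 [ 63.  62.  58.  50.  41.  42.  46.  52.  60.  61.]
 [ 63.  63.  60.  56.  51.  54.  54.  57.  62.  63.]
 [ 64.  64.  63.  63.  61.  60.  59.  60.  61.  60.]
 [ 64.  62.  64.  63.  63.  62.  60.  60.  62.  63.]
 [ 65.  63.  61.  61.  62.  60.  60.  60.  63.  63.]
 [ 65.  64.  62.  60.  62.  63.  61.  62.  62.  62.]
 [ 66.  63.  62.  61.  61.  63.  64.  62.  62.  62.]
 [ 63.  63.  61.  61.  60.  62.  61.  62.  61.  63.]
 [ 64.  64.  63.  63.  62.  60.  61.  62.  64.  63.]
 [ 62.  64.  64.  62.  61.  61.  61.  62.  62.  63.]
 [ 62.  63.  61.  64.  61.  62.  61.  62.  62.  63.]]
```

View pics/s15c.png

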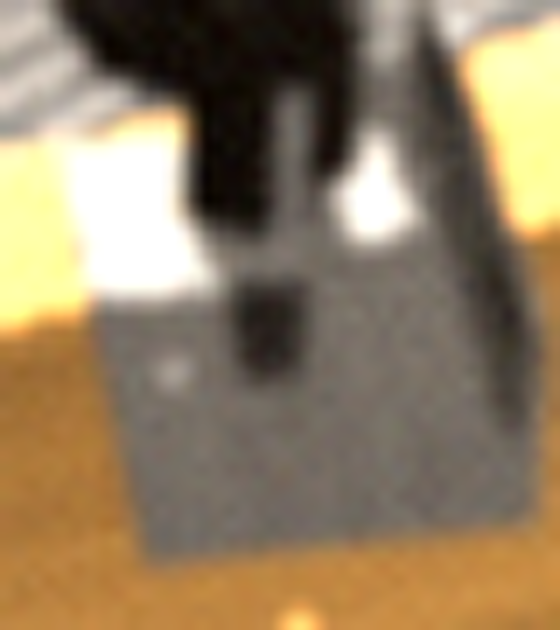

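View pics/s7y.png

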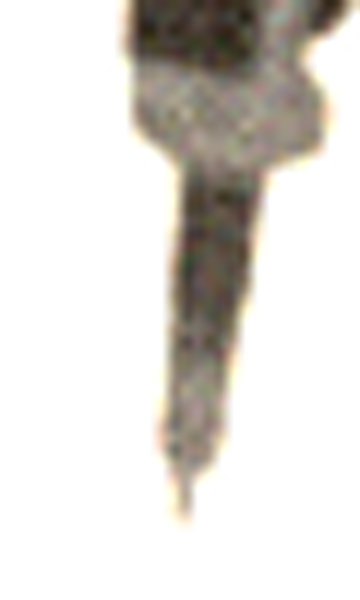

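Run:
```python
from ell import *
a=np.load("pics/s7.npy",allow_pickle=True).item()
c=a["color"].astype(float).mean(2)
for r in range(60,106):
    row=c[r,366:400]; bg=np.median(np.r_[row[:4]]); x=np.arange(366,400)
    # integrated darkness width
    m=(bg-row); m[m<0]=0
    k=np.argmax(m>60) ; 
    thr=bg-55
    below=np.where(row<thr)[0]
    if len(below)==0: continue
    l,rr=below[0],below[-1]
    L=x[l]-(thr-row[l])/(row[l-1]-row[l]); Rr=x[rr]+(thr-row[rr])/(row[rr+1]-row[rr]) if rr+1<len(row) else 0
    print(r,"bg%.0f"%bg,"L%.2f R%.2f w%.2f mid%.2f min%.0f ctr%.0f"%(L,Rr,Rr-L,(L+Rr)/2,row.min(),c[r,int(round((L+Rr)/2))-1:int(round((L+Rr)/2))+2].mean()))
```

```text
60 bg180 L374.46 R394.59 w20.14 mid384.53 min35 ctr42
61 bg179 L374.36 R394.02 w19.67 mid384.19 min32 ctr38
62 bg180 L374.32 R393.21 w18.89 mid383.77 min32 ctr39
63 bg183 L374.18 R392.10 w17.92 mid383.14 min34 ctr37
64 bg182 L374.23 R390.85 w16.62 mid382.54 min37 ctr39
65 bg185 L374.54 R390.84 w16.30 mid382.69 min43 ctr44
66 bg184 L374.79 R391.57 w16.79 mid383.18 min56 ctr58
67 bg184 L374.72 R392.38 w17.66 mid383.55 min66 ctr68
68 bg181 L374.76 R392.48 w17.73 mid383.62 min63 ctr70
69 bg180 L374.83 R392.52 w17.69 mid383.68 min62 ctr68
70 bg181 L375.08 R392.50 w17.43 mid383.79 min63 ctr70
71 bg184 L375.47 R392.29 w16.82 mid383.88 min63 ctr69
72 bg184 L376.47 R391.87 w15.40 mid384.17 min69 ctr73
73 bg182 L377.90 R390.67 w12.77 mid384.29 min62 ctr70
74 bg180 L378.61 R388.17 w9.56 mid383.39 min54 ctr59
75 bg180 L378.69 R387.41 w8.72 mid383.05 min48 ctr53
76 bg182 L378.64 R387.12 w8.48 mid382.88 min38 ctr43
77 bg182 L378.60 R386.94 w8.34 mid382.77 min43 ctr48
78 bg182 L378.58 R386.73 w8.16 mid382.65 min47 ctr49
79 bg181 L378.46 R386.51 w8.05 mid382.49 min41 ctr44
80 bg183 L378.34 R386.42 w
[... 553 characters left out ...]
r63
91 bg189 L377.57 R384.54 w6.97 mid381.05 min66 ctr68
92 bg188 L377.65 R384.39 w6.73 mid381.02 min69 ctr71
93 bg190 L377.45 R384.20 w6.76 mid380.82 min70 ctr71
94 bg190 L377.36 R384.21 w6.85 mid380.78 min64 ctr70
95 bg189 L377.24 R383.88 w6.64 mid380.56 min63 ctr69
96 bg187 L377.22 R383.76 w6.53 mid380.49 min64 ctr68
97 bg187 L377.33 R383.48 w6.16 mid380.40 min61 ctr66
98 bg187 L377.57 R383.19 w5.62 mid380.38 min70 ctr73
99 bg188 L378.00 R382.51 w4.51 mid380.26 min77 ctr85
100 bg186 L378.43 R381.40 w2.97 mid379.91 min80 ctr98
101 bg184 L378.65 R381.07 w2.42 mid379.86 min79 ctr104
102 bg186 L378.54 R380.94 w2.40 mid379.74 min88 ctr109
103 bg180 L378.81 R380.50 w1.69 mid379.65 min105 ctr122
```

>>> apply_moves(targets=[{"travel": [0, 0, 0.0005], "spin": 0, "jaw": 255}, {"travel": [0, 0, 0.0005], "spin": 0, "jaw": 255}], newtons=80)

```text
time_s: 16.87
eef_pos: [0.525, -0.1901, 0.2603]
eef_rot: [0.0, 0.576, 0.818, 0.0]
wrist_force: [-0.2, 0.4, 3.1]
opening: 0.012
```

>>> apply_moves(targets=[{"travel": [0, 0, 0.0005], "spin": 0, "jaw": 255}, {"travel": [0, 0, 0], "spin": 0, "jaw": 255}])

```text
time_s: 17.03
eef_pos: [0.525, -0.1901, 0.2598]
eef_rot: [0.0, 0.576, 0.818, 0.0]
wrist_force: [-0.3, 0.9, 3.5]
opening: 0.0122
```

>>> apply_moves(targets=[{"travel": [0, 0, 0.0005], "spin": 0, "jaw": 255}, {"travel": [0, 0, 0.0005], "spin": 0, "jaw": 255}])

```text
time_s: 17.2
eef_pos: [0.525, -0.1901, 0.2589]
eef_rot: [0.0, 0.576, 0.818, 0.0]
wrist_force: [-0.0, -0.4, 6.5]
opening: 0.0122
```

>>> apply_moves(targets=[{"travel": [0, 0, 0.0005], "spin": 0, "jaw": 255}, {"travel": [0, 0, 0.0005], "spin": 0, "jaw": 255}])

```text
time_s: 17.37
eef_pos: [0.5251, -0.1901, 0.258]
eef_rot: [0.0, 0.576, 0.818, 0.0]
wrist_force: [-0.6, 0.2, 7.8]
opening: 0.0121
```

>>> apply_moves(targets=[{"travel": [0, 0, 0.0005], "spin": 0, "jaw": 255}])

```text
time_s: 17.45
eef_pos: [0.5251, -0.1901, 0.2576]
eef_rot: [0.0, 0.576, 0.818, 0.0]
wrist_force: [-1.0, 0.1, 8.5]
opening: 0.0119
```

Net push is about 10 N; the snap should come within the next ~1.5 mm. I'll take single steps.

>>> apply_moves(targets=[{"travel": [0, 0, 0.0004], "spin": 0, "jaw": 255}])

```text
time_s: 17.53
eef_pos: [0.5251, -0.1902, 0.2573]
eef_rot: [0.0, 0.576, 0.818, 0.0]
wrist_force: [0.2, -0.2, 8.7]
opening: 0.0123
```

>>> apply_moves(targets=[{"travel": [0, 0, 0.0003], "spin": 0, "jaw": 255}])

```text
time_s: 17.62
eef_pos: [0.5251, -0.1901, 0.257]
eef_rot: [0.0, 0.576, 0.818, 0.0]
wrist_force: [-0.4, 1.1, 9.7]
opening: 0.0121
```

>>> apply_moves(targets=[{"travel": [0, 0, 0.0003], "spin": 0, "jaw": 255}])

```text
time_s: 17.7
eef_pos: [0.5251, -0.1902, 0.2568]
eef_rot: [0.001, 0.576, 0.818, 0.0]
wrist_force: [-1.2, 0.9, 9.7]
opening: 0.0121
```

>>> apply_moves(targets=[{"travel": [0, 0, 0.0003], "spin": 0, "jaw": 255}])

```text
time_s: 17.78
eef_pos: [0.5251, -0.1902, 0.2566]
eef_rot: [0.001, 0.576, 0.818, 0.0]
wrist_force: [-0.7, 0.4, 10.5]
opening: 0.0122
```

>>> apply_moves(targets=[{"travel": [0, 0, 0.0003], "spin": 0, "jaw": 255}])

```text
time_s: 17.87
eef_pos: [0.5252, -0.1902, 0.2563]
eef_rot: [0.001, 0.576, 0.818, 0.0]
wrist_force: [-1.0, 0.4, 11.9]
opening: 0.0122
```

>>> apply_moves(targets=[{"travel": [0, 0, 0.0002], "spin": 0, "jaw": 255}])

```text
time_s: 17.95
eef_pos: [0.5252, -0.1902, 0.2562]
eef_rot: [0.001, 0.576, 0.818, 0.0]
wrist_force: [-2.4, 0.2, 10.9]
opening: 0.0122
```

>>> apply_moves(targets=[{"travel": [0, 0, 0.0002], "spin": 0, "jaw": 255}])

```text
time_s: 18.03
eef_pos: [0.5252, -0.1902, 0.256]
eef_rot: [0.001, 0.576, 0.818, 0.0]
wrist_force: [-1.4, -0.0, 11.4]
opening: 0.0122
```

>>> apply_moves(targets=[{"travel": [0, 0, 0.0002], "spin": 0, "jaw": 255}])

```text
time_s: 18.12
eef_pos: [0.5252, -0.1902, 0.2558]
eef_rot: [0.001, 0.576, 0.818, 0.0]
wrist_force: [-2.1, -0.9, 12.0]
opening: 0.0125
```

>>> apply_moves(targets=[{"travel": [0, 0, 0.0002], "spin": 0, "jaw": 255}])

```text
time_s: 18.2
eef_pos: [0.5251, -0.1901, 0.2554]
eef_rot: [0.0, 0.576, 0.818, 0.0]
wrist_force: [-0.9, 0.1, 5.8]
opening: 0.0118
```

>>> apply_moves(targets=[{"travel": [0, 0, -0.006], "spin": 0, "jaw": 255}, {"travel": [0, 0, -0.015], "spin": 0, "jaw": 255}, {"travel": [0, 0, -0.025], "spin": 0, "jaw": 255}, {"travel": [0, 0, -0.03], "spin": 0, "jaw": 255}, {"travel": [0, 0, -0.025], "spin": 0, "jaw": 255}, {"travel": [0, 0, -0.01], "spin": 0, "jaw": 255}, {"travel": [0, 0, 0], "spin": 0, "jaw": 255}, {"travel": [0, 0, 0], "spin": 0, "jaw": 255}, {"travel": [0, 0, 0], "spin": 0, "jaw": 255}])

```text
time_s: 18.95
eef_pos: [0.5248, -0.19, 0.3637]
eef_rot: [-0.002, 0.576, 0.818, -0.0]
wrist_force: [0.5, 0.6, -2.5]
opening: 0.0121
```

Run:
```python
from ell import *
rel([.5515,.1174,.366])
a=avg("scene",4,"s16"); stretch(a,290,60,100,140,5,"s16c",0,200); stretch(a,310,165,40,35,16,"s16d",40,85)
```

```text
pos [ 0.5248 -0.19    0.3637] xang 109.712087292864 tilt [-0.0028  0.0012 -1.    ] tool delta [ 0.2804  0.1288 -0.002 ] rows 7.399705799132943 t 18.95 F [ 0.4977  0.6244 -2.4932] op 0.012104578813484361
```

View pics/s16c.png

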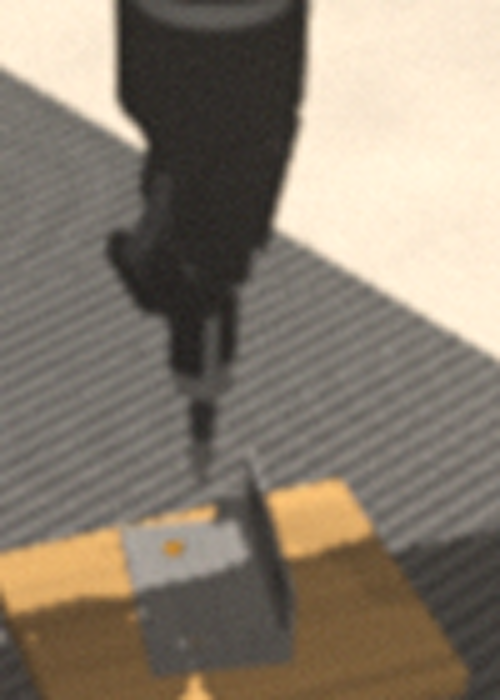

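View pics/s16d.png

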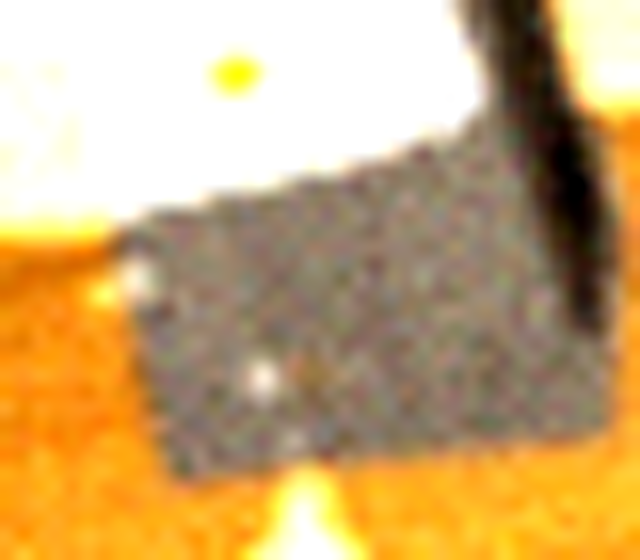

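Run:
```python
from ell import *
a=np.load("pics/s16.npy",allow_pickle=True).item();a6=np.load("pics/s6.npy",allow_pickle=True).item()
for n,im,q in(("s16",a,(.5248,-.19,.3637)),("s6",a6,(.5252,-.1887,.3363))):
    t=proj(im,(*q[:2],q[2]-.2445)); k=proj(im,(*q[:2],q[2]-.188)); print(n,"pred tip",t,"collar",k)
    r=int(t[1]); print(im["color"][r-22:r+3,322:338].mean(2).round(0))
```

```text
s16 pred tip [328.6157 158.0532] collar [329.0916 138.2183]
[[ 82.  82.  80.  68.  62.  59.  60.  60.  60.  65.  66.  63.  61.  65.
   70.  83.]
 [ 91.  91.  86.  71.  62.  64.  63.  63.  68.  66.  63.  61.  65.  66.
   80.  94.]
 [ 98.  92.  86.  72.  66.  64.  63.  65.  65.  65.  66.  65.  70.  81.
   91.  97.]
 [ 88.  82.  81.  83.  85.  78.  63.  58.  59.  59.  61.  73.  86.  94.
   95.  90.]
 [ 83.  81.  88.  95.  94.  81.  57.  44.  45.  49.  58.  75.  90.  92.
   87.  84.]
 [ 88.  93.  98.  96.  89.  72.  45.  37.  35.  39.  48.  68.  79.  86.
   86.  96.]
 [ 94.  93.  91.  87.  82.  67.  44.  36.  36.  34.  45.  65.  81.  90.
   94. 100.]
 [ 89.  81.  79.  86.  88.  75.  51.  36.  36.  37.  50.  75.  90.  98.
   96.  91.]
 [ 80.  84.  88.  95.  94.  78.  54.  34.  36.  40.  57.  80.  95.  92.
   84.  86.]
 [ 88.  93.  96.  95.  93.  75.  49.  37.  33.  42.  59.  78.  92.  90.
   84.  89.]
 [ 97.  92.  89.  88.  80.  71.  53.  36.  38.  40.  57.  78.  88.  89.
   93.  97.]
 [ 91.  82.  82.  86.  88.  81.  62.  43.  40.  46.  63.  84.  97. 100.
  100.  93.]
 [ 83.  81.  90.  95
[... 2570 characters left out ...]
.  58.
   67.  60.]
 [ 90. 101. 111. 114. 114. 106.  75.  60.  62.  87.  98.  75.  63.  59.
   60.  64.]
 [113. 130. 129. 130. 126. 121.  99.  74.  76.  95. 101.  79.  70.  74.
   77.  69.]
 [128. 135. 140. 136. 133. 131. 110.  78.  84. 106.  98.  83.  91.  99.
  103.  88.]
 [126. 135. 128. 127. 132. 121. 117.  96.  97. 110. 112. 113. 116. 120.
  120. 103.]
 [125. 129. 123. 126. 126. 123. 120. 103. 103. 121. 125. 125. 124. 129.
  133. 112.]
 [122. 116. 122. 123. 122. 125. 124. 119. 123. 126. 132. 126. 124. 129.
  129. 117.]
 [123. 117. 108. 108. 113. 119. 122. 121. 118. 124. 129. 126. 127. 129.
  129. 118.]
 [116. 108. 106.  96. 103. 118. 120. 123. 122. 123. 132. 126. 125. 126.
  132. 125.]]
```

Run:
```python
from ell import *
a=np.load("pics/s1.npy",allow_pickle=True).item()
p=proj(a,(.5515,.1174,.078))
for b in((1.6,-1.4),(1.0,-.8)): print(onz(a,*(p+b),.078))
# block corners refined with mask in s4/s1: top face
h=cv2.cvtColor(a["color"],cv2.COLOR_RGB2HSV)
m=((h[...,1]>110)&(h[...,2]>120)).astype(np.uint8); m[:, :390]=0; m[:200]=0; m[320:]=0;m[:,490:]=0
m=cv2.morphologyEx(m,cv2.MORPH_CLOSE,np.ones((15,15)))
c=max(cv2.findContours(m,0,2)[0],key=cv2.contourArea); print(cv2.contourArea(c))
P=np.array([onz(a,u,v,.078)[:2] for u,v in c[:,0]])*1000
r=cv2.minAreaRect(P.astype(np.float32));print(r)
```

```text
[0.5464 0.1173 0.078 ]
[0.5485 0.1175 0.078 ]
1334.5
((538.91162109375, 145.15936279296875), (57.432861328125, 121.52078247070312), 19.51048469543457)
```

>>> apply_moves(targets=[{"travel": [0.015, 0.007, 0], "spin": 0, "jaw": 255}, {"travel": [0.025, 0.0117, 0], "spin": 0, "jaw": 255}, {"travel": [0.03, 0.014, 0], "spin": 0, "jaw": 255}, {"travel": [0.03, 0.014, 0], "spin": 0, "jaw": 255}, {"travel": [0.03, 0.014, 0], "spin": 0, "jaw": 255}, {"travel": [0.03, 0.014, 0], "spin": 0, "jaw": 255}, {"travel": [0.03, 0.014, 0], "spin": 0, "jaw": 255}, {"travel": [0.03, 0.014, 0], "spin": 0, "jaw": 255}, {"travel": [0.03, 0.014, 0], "spin": 0, "jaw": 255}, {"travel": [0.02, 0.0095, 0], "spin": 0, "jaw": 255}, {"travel": [0.0103, 0.0047, 0], "spin": 0, "jaw": 255}, {"travel": [0, 0, 0], "spin": 0, "jaw": 255}, {"travel": [0, 0, 0], "spin": 0, "jaw": 255}, {"travel": [0, 0, 0], "spin": 0, "jaw": 255}, {"travel": [0, 0, 0], "spin": 0, "jaw": 255}, {"travel": [0, 0, 0], "spin": 0, "jaw": 255}])

```text
time_s: 20.48
eef_pos: [0.5537, 0.117, 0.3658]
eef_rot: [0.0, 0.576, 0.817, -0.0]
wrist_force: [0.6, 0.2, -1.7]
opening: 0.012
```

Run:
```python
from ell import *
rel([.5535,.118,.330])
a=avg("scene",2,"s17"); stretch(a,380,140,100,130,5,"s17c",0,170)
```

```text
pos [0.5537 0.117  0.3658] xang 109.63359112280766 tilt [-0. -0. -1.] tool delta [0.0011 0.0001 0.0358] rows 0.8592221184212997 t 20.4833 F [ 0.6441  0.2373 -1.7011] op 0.012033427078923357
```

View pics/s17c.png

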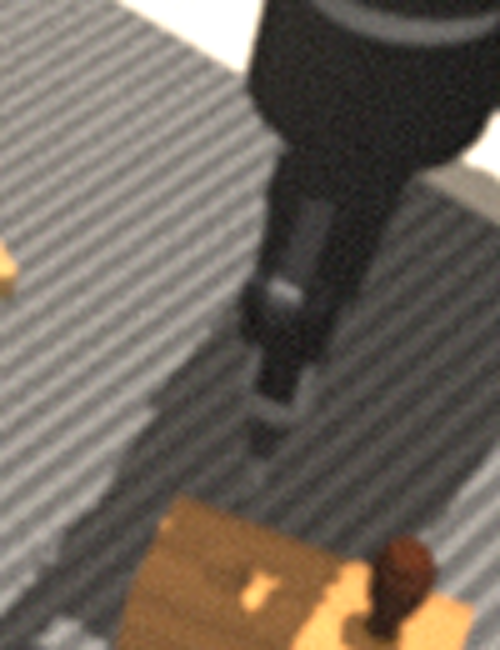

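>>> apply_moves(targets=[{"travel": [0.0008, 0, 0.01], "spin": 0, "jaw": 255}, {"travel": [0, 0, 0.015], "spin": 0, "jaw": 255}, {"travel": [0, 0, 0.01], "spin": 0, "jaw": 255}, {"travel": [0, 0, 0.007], "spin": 0, "jaw": 255}, {"travel": [0, 0, 0.005], "spin": 0, "jaw": 255}, {"travel": [0, 0, 0.005], "spin": 0, "jaw": 255}, {"travel": [0, 0, 0], "spin": 0, "jaw": 255}])

```text
time_s: 21.17
eef_pos: [0.5534, 0.1187, 0.3129]
eef_rot: [-0.0, 0.576, 0.818, -0.0]
wrist_force: [-0.5, -0.6, -2.4]
opening: 0.0122
```

>>> apply_moves(targets=[{"travel": [0, 0, 0.008], "spin": 0, "jaw": 255}, {"travel": [0, 0, 0.008], "spin": 0, "jaw": 255}, {"travel": [0, 0, 0.006], "spin": 0, "jaw": 255}, {"travel": [0, 0, 0], "spin": 0, "jaw": 255}])

```text
time_s: 21.5
eef_pos: [0.5531, 0.1187, 0.2902]
eef_rot: [-0.001, 0.576, 0.818, -0.001]
wrist_force: [-0.6, -0.4, -2.3]
opening: 0.0123
```

>>> apply_moves(targets=[{"travel": [0, 0, 0.007], "spin": 0, "jaw": 255}, {"travel": [0, 0, 0.007], "spin": 0, "jaw": 255}, {"travel": [0, 0, 0.004], "spin": 0, "jaw": 255}, {"travel": [0, 0, 0], "spin": 0, "jaw": 255}, {"travel": [0, 0, 0], "spin": 0, "jaw": 255}])

```text
time_s: 21.92
eef_pos: [0.5534, 0.1187, 0.2736]
eef_rot: [-0.0, 0.576, 0.818, -0.0]
wrist_force: [0.6, 0.7, -0.8]
opening: 0.0127
```

Run:
```python
from ell import *
rel([.5535,.118,.266])
a=avg("scene",3,"s18"); stretch(a,400,180,60,90,8,"s18c",0,150)
```

```text
pos [0.5534 0.1187 0.2736] xang 109.70764419468613 tilt [-0.0004 -0.0001 -1.    ] tool delta [-0.0007 -0.0001  0.0076] rows 0.18213715723347995 t 21.9167 F [ 0.5558  0.7463 -0.8321] op 0.01272721862803821
```

View pics/s18c.png

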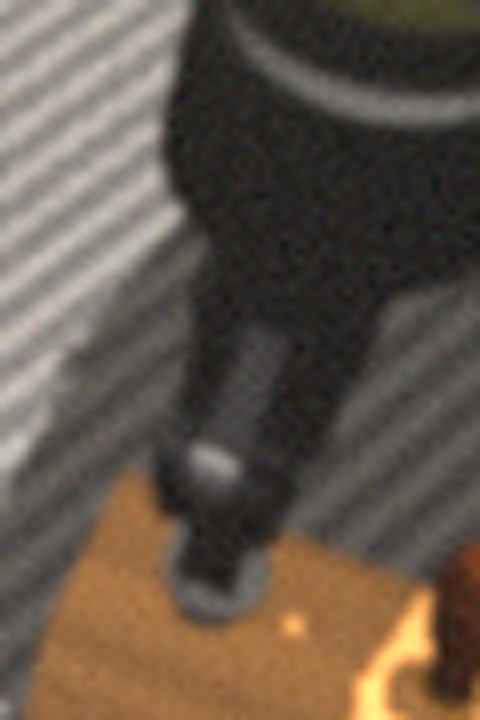

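>>> apply_moves(targets=[{"travel": [0, 0, 0.002], "spin": 0, "jaw": 255}, {"travel": [0, 0, 0.002], "spin": 0, "jaw": 255}, {"travel": [0, 0, 0.001], "spin": 0, "jaw": 255}, {"travel": [0, 0, 0], "spin": 0, "jaw": 255}])

```text
time_s: 22.4
eef_pos: [0.5533, 0.1187, 0.2685]
eef_rot: [-0.0, 0.576, 0.818, -0.0]
wrist_force: [-0.2, 0.2, -2.1]
opening: 0.0118
```

>>> apply_moves(targets=[{"travel": [0, 0, 0.0007], "spin": 0, "jaw": 255}, {"travel": [0, 0, 0.0007], "spin": 0, "jaw": 255}])

```text
time_s: 22.57
eef_pos: [0.5534, 0.1187, 0.2674]
eef_rot: [0.0, 0.576, 0.818, 0.0]
wrist_force: [0.3, 0.5, -2.1]
opening: 0.012
```

>>> apply_moves(targets=[{"travel": [0, 0, 0.0005], "spin": 0, "jaw": 255}, {"travel": [0, 0, 0], "spin": 0, "jaw": 255}])

```text
time_s: 22.73
eef_pos: [0.5534, 0.1187, 0.2668]
eef_rot: [-0.0, 0.576, 0.818, -0.0]
wrist_force: [0.1, -0.6, -3.2]
opening: 0.0124
```

>>> apply_moves(targets=[{"travel": [0, 0, 0.0005], "spin": 0, "jaw": 255}, {"travel": [0, 0, 0], "spin": 0, "jaw": 255}])

```text
time_s: 22.9
eef_pos: [0.5534, 0.1187, 0.2663]
eef_rot: [-0.0, 0.576, 0.818, -0.0]
wrist_force: [-0.2, 0.4, -2.2]
opening: 0.0123
```

>>> apply_moves(targets=[{"travel": [0, 0, 0.0005], "spin": 0, "jaw": 255}, {"travel": [0, 0, 0], "spin": 0, "jaw": 255}])

```text
time_s: 23.07
eef_pos: [0.5534, 0.1187, 0.266]
eef_rot: [0.0, 0.576, 0.818, 0.0]
wrist_force: [-0.3, 0.1, -0.9]
opening: 0.0119
```

>>> apply_moves(targets=[{"travel": [0, 0, 0.0005], "spin": 0, "jaw": 255}, {"travel": [0, 0, 0], "spin": 0, "jaw": 255}])

```text
time_s: 23.23
eef_pos: [0.5534, 0.1187, 0.266]
eef_rot: [0.0, 0.576, 0.818, 0.0]
wrist_force: [-3.1, -1.3, 6.6]
opening: 0.0123
```

>>> apply_moves(targets=[{"travel": [0, 0, 0.0005], "spin": 0, "jaw": 255}, {"travel": [0, 0, 0], "spin": 0, "jaw": 255}])

```text
time_s: 23.4
eef_pos: [0.5534, 0.1187, 0.2659]
eef_rot: [0.0, 0.576, 0.818, 0.0]
wrist_force: [-5.7, -0.3, 10.2]
opening: 0.0121
```

>>> apply_moves(targets=[{"travel": [0, 0, -0.0006], "spin": 0, "jaw": 255}, {"travel": [0, 0, 0], "spin": 0, "jaw": 255}], newtons=20)

```text
time_s: 23.57
eef_pos: [0.5534, 0.1187, 0.266]
eef_rot: [0.0, 0.576, 0.818, 0.0]
wrist_force: [-3.3, 0.2, 7.4]
opening: 0.0117
```

>>> apply_moves(targets=[{"travel": [0, 0, 0], "spin": 0, "jaw": 225}, {"travel": [0, 0, 0], "spin": 0, "jaw": 215}, {"travel": [0, 0, 0], "spin": 0, "jaw": 205}, {"travel": [0, 0, 0], "spin": 0, "jaw": 195}, {"travel": [0, 0, 0], "spin": 0, "jaw": 180}, {"travel": [0, 0, 0], "spin": 0, "jaw": 150}, {"travel": [0, 0, 0], "spin": 0, "jaw": 120}, {"travel": [0, 0, 0], "spin": 0, "jaw": 120}, {"travel": [0, 0, 0], "spin": 0, "jaw": 120}])

```text
time_s: 24.32
eef_pos: [0.5534, 0.1187, 0.2654]
eef_rot: [-0.0, 0.576, 0.818, -0.0]
wrist_force: [-0.3, -0.2, -0.4]
opening: 0.0451
```

Run:
```python
from ell import *
rel([.5535,.118,.36])
a=avg("scene",3,"s19"); stretch(a,400,180,60,90,8,"s19c",0,150)
```

```text
pos [0.5534 0.1187 0.2654] xang 109.70723191144688 tilt [-0.0001  0.     -1.    ] tool delta [-0.0007 -0.0002 -0.0946] rows 2.267629338155443 t 24.3167 F [-0.3468 -0.2211 -0.3807] op 0.045065866922242445
```

View pics/s19c.png

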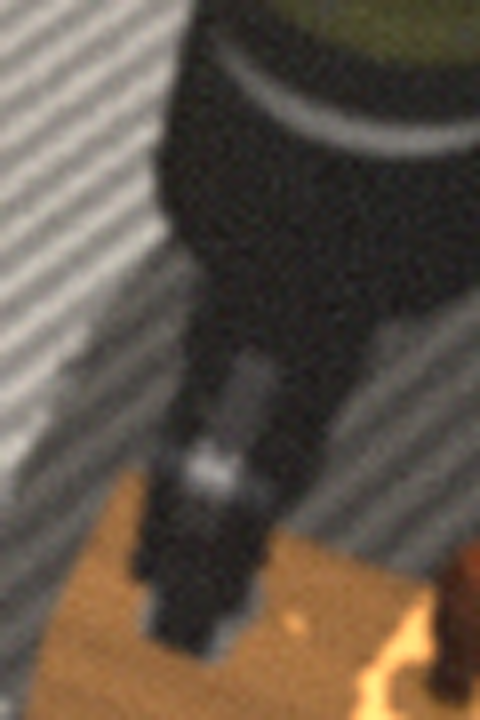

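Released with the collar seated; now open further and lift clear.

>>> apply_moves(targets=[{"travel": [0, 0, 0], "spin": 0, "jaw": 60}, {"travel": [0, 0, 0], "spin": 0, "jaw": 0}, {"travel": [0, 0, 0], "spin": 0, "jaw": 0}, {"travel": [0, 0, 0], "spin": 0, "jaw": 0}, {"travel": [0, 0, -0.01], "spin": 0, "jaw": 0}, {"travel": [0, 0, -0.02], "spin": 0, "jaw": 0}, {"travel": [0, 0, -0.03], "spin": 0, "jaw": 0}, {"travel": [0, 0, -0.03], "spin": 0, "jaw": 0}, {"travel": [0, 0, -0.03], "spin": 0, "jaw": 0}, {"travel": [0, 0, -0.02], "spin": 0, "jaw": 0}, {"travel": [-0.03, -0.02, -0.01], "spin": 0, "jaw": 0}, {"travel": [-0.03, -0.02, 0], "spin": 0, "jaw": 0}, {"travel": [-0.03, -0.02, 0], "spin": 0, "jaw": 0}, {"travel": [-0.03, -0.02, 0], "spin": 0, "jaw": 0}, {"travel": [-0.02, -0.01, 0], "spin": 0, "jaw": 0}, {"travel": [0, 0, 0], "spin": 0, "jaw": 0}, {"travel": [0, 0, 0], "spin": 0, "jaw": 0}, {"travel": [0, 0, 0], "spin": 0, "jaw": 0}])

```text
time_s: 25.97
eef_pos: [0.5159, -0.0431, 0.416]
eef_rot: [0.0, 0.576, 0.818, 0.0]
wrist_force: [0.7, 0.4, -0.3]
opening: 0.0852
```

Run:
```python
from ell import *
rel([.5535,.118,.36])
a=avg("scene",4,"s20"); stretch(a,0,0,640,400,1,"s20c",0,220); stretch(a,400,200,80,90,7,"s20d",0,180);stretch(a,310,165,40,35,16,"s20e",40,150)
b=avg("top",4,"t20"); stretch(b,185,195,80,60,9,"t20c",0,255); stretch(b,295,195,100,100,6,"t20d",0,255)
```

```text
pos [ 0.5159 -0.0431  0.416 ] xang 109.70575232358192 tilt [ 0.0005  0.0001 -1.    ] tool delta [0.139  0.0897 0.056 ] rows 4.187569109940483 t 25.9667 F [ 0.7096  0.4258 -0.2708] op 0.08517714834398253
```

View pics/s20c.png

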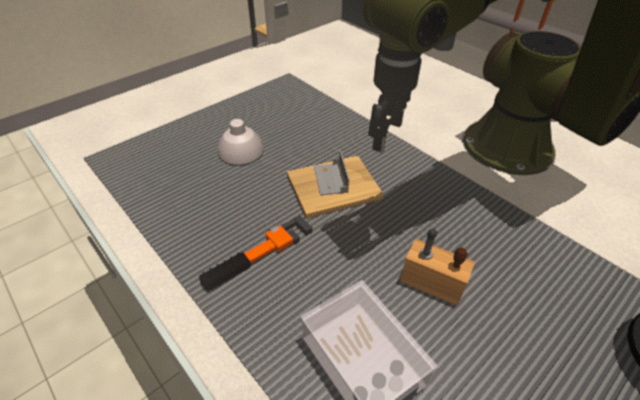

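View pics/s20d.png

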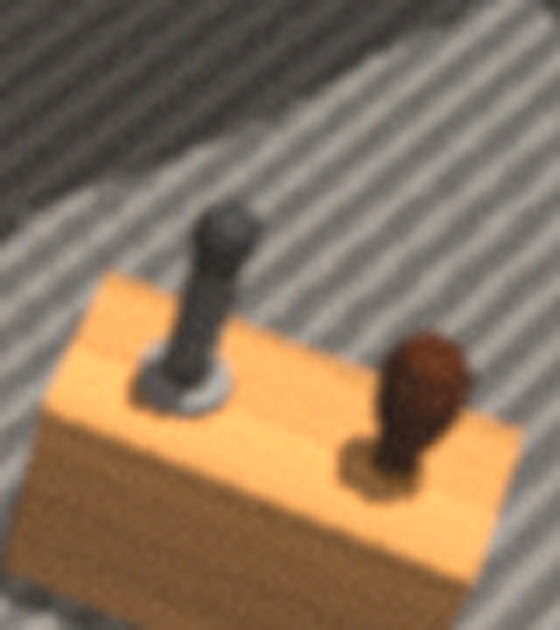

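View pics/t20c.png

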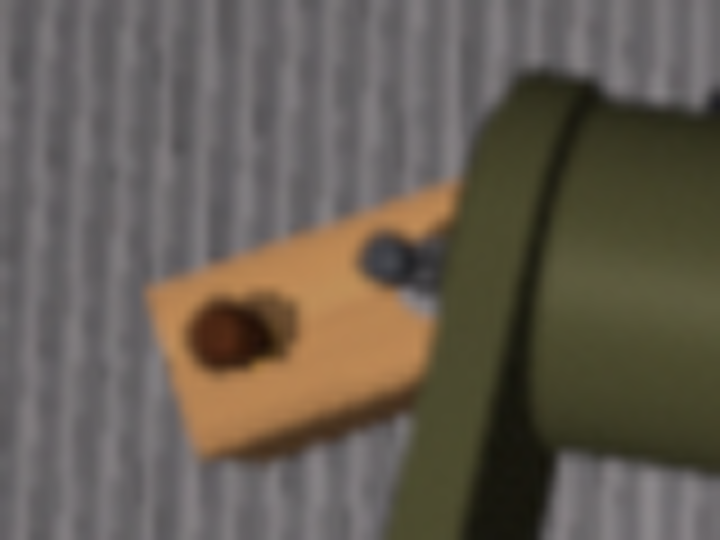

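View pics/t20d.png

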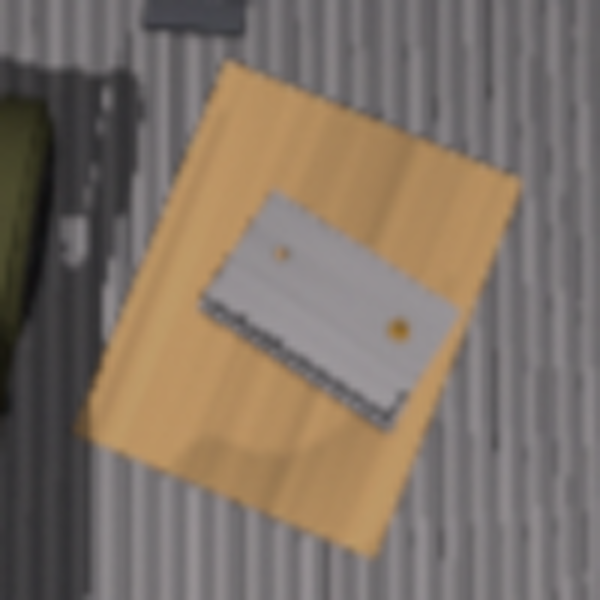

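```bash
python3 -c "
from workcell import robot
print(robot.job_done())"
```

```text
the job is handed in; nothing more can be done
None
```

I took the punch from the block, set it at the empty hole and pressed straight down until it snapped. The vertical force reading rose to 12.0 N, then fell to 5.8 N. I let up on the very next move, and no force showed the sleeve bottoming on the bracket. I then put the punch back, lowering it until the collar met the block and releasing it there. I handed the job in at about 26 s on the robot's clock.

**What the last checks showed**
- **Punch:** it stands upright with its collar on the block. When I put it back, the collar touched down at a tool height of 0.266 m, the same as at the grasp, so it had not slipped in the grip.
- **Bracket and the rest:** no mark shows on the bracket plate or the board in either camera. The wrench, plunger cup and storage box look to be where they were, and the gripper is clear of everything.

**What disagreed or stayed indirect**
- **Camera disagreement:** the two cameras differed by about 4–6 mm on where the hole is. The scene camera also read 1.5–2 pixels off against the robot. I aimed by comparing the punch with the hole in the same camera.
- **Point on the wood:** I inferred this rather than saw it. The nose covered the hole in the image. First contact came at the height for the wood, with a point 56–57 mm below the collar. That fits the estimate from the close-up picture, but landing on the steel was not fully ruled out. The dent is too small to see in the pictures.
- **Travel to the snap:** it was about 6.5–7 mm from first contact, slightly more than the 5–6 mm stated. I put this down to give in the grip, but did not confirm it.

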